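# Clamp a block of slips in the padding press for gluing

## Task

Get the block of paper slips ready for gluing into a pad: lay it flat in the small padding press, centred and square under the pressing plate, with its far end gently pushed fully home against the back fence and its near end left sticking out at the front. Then turn the bar knob clockwise until you feel the plate touch the paper, and from there give it one quarter turn more: less lets the glue creep between the sheets, much more marks the paper, so do not overtighten. Let go of everything and leave the other things on the desk where they are.

Things in the scene. Friction and masses are not known exactly. Their poses are not given: they have to be found in the camera images.
- press: Padding press, fixed. Origin: on the desk under the spindle axis; x runs from the open front to the back fence, y left, z up. Grey base x -131 to +61 mm, y +-93 mm, top at z 18 mm. Two 17 mm columns at x 0, y +-74 mm carry a crosshead 32 mm deep (x), 186 mm wide, z 100 to 122 mm. Plate under it: 44 x 56 mm, centred on the axis, rubber-faced, starting a few mm (at least 2) above where the paper's top will be.
- seat (a point): Where the centre of the block's underside belongs, on the press, 22 mm above the desk, 45 mm in front of the spindle axis; axes as the press. The fence face stands 75 mm further along +x (110 mm wide, up to z 63 mm). The paper lies on a light wooden packing board (140 x 78 mm, centred here), whose top stands up to 4 mm higher or lower than this point, different each time and not measured.
- slip_block: Block of white paper slips on a grey card: 150 mm long (x), 60 mm wide (y), 34 mm high, about 0.23 kg, rigid, lying on the desk left of the press. Origin: centre of its underside; x within 0.5 rad of the world's x, z up. Grip it across its width near its near (-x) end: loaded, that end sticks out 120 mm in front of the spindle axis, clear of the crosshead.
- spindle: The screw with its sprung pressing plate. Slides down 20 mm per turn of the knob (3.18 mm per rad; a fast-acting screw). Origin: on the desk under the axis when the knob joint is 0. It goes on sinking after the plate has met the paper, as the plate's spring gives: about 50 N as soon as it gives (preloaded) and 7 N more per mm, 85 N a quarter turn past touch.
- bar_knob (a joint): Turn of the bar knob, rad, growing clockwise seen from above (tightening); 0 to 0.2 at the start, stop at 6.0. Turning takes about 0.37 N m while the plate is free; at touch, 0.6 to 3 rad on from the start, it rises by about 0.16 N m within 0.1 rad, then slowly by 0.1 N m more up to a quarter turn. It stays where it is left; while it is held still the friction part relaxes, the rise does not.
- knob_grip (a point): Centre of the bar knob, a black bar 66 mm long, 14 mm thick, 26 mm high, on the spindle axis; grip it across the 14 mm from above. Its x axis lies along the bar and turns with it. It starts about 170 mm above the desk, its underside 35 mm above the crosshead (27 mm above a 38 mm wide brass nut), and sinks with the spindle.
- glue_stick: Bystander: glue stick standing behind the work, 26 mm across, 88 mm high. Origin: centre of its underside.
- jar: Bystander: screw-lidded specimen jar, 61 mm across, 72 mm high. Origin: centre of its underside.
- label_roll_small: Bystander: roll of blank labels standing on its end, 62 mm across, 40 mm high, at the left. Origin: centre of its underside.
- clip_1: Bystander: black foldback clip, 39 x 32 x 22 mm, near the front edge of the desk. Origin: centre of its underside.

How it is judged:
By the outcome, as a careful person would: the job done as asked, in the order asked, and still so for the second after the job is handed in, with the robot touching nothing.
It also fails if it takes over 70 s, if anything falls off the work surface, if the arm or the gripper's body presses on something with over 40 N, if the wrist force passes 120 N, or if a joint passes its speed limit or range.

## Robot

A 6-joint arm with a two-finger parallel gripper is mounted at the origin on a cart in front of the work surface, level with it; the furniture and walls round the work are solid. World frame = base frame: x ahead of the robot, y to its left, z up, the work surface at z = 0. Lengths are in m, angles in rad, forces in N, time in s.
With the tool pointing down it reaches from about 0.25 to 0.725 m from the base axis. Payload 4 kg.
Tool frame: the origin (TCP) lies at the very end of the fingers, on their centre line; the grasp point (between the pads) lies 19 mm behind it; z points along the fingers, y is the direction in which the jaws open and shut (so a half turn about z gives the same grasp; the last joint's range is limited). The gripper opens to 85 mm and grips with 20 to 120 N. Pads are 22 mm wide; open, the fingers measure 114 mm over their backs; the gripper's body (76 mm by 85 mm) begins 54 mm behind the grasp point. The pads swing forward as they close: fully open they stand 13 mm farther back than shut.
Start: joints at [1.123, 0.241, 0.005, 1.335, 0, 1.571], TCP at [0.216, 0.451, 0.231] pointing down, gripper open.
Joint ranges: [-2.72, 2.72], [-1.05, 1.87], [-1.09, 1.28], [-1.99, 2.15], [-1.42, 1.44], [-3.14, 3.14]. Speed limits (rad/s): [2.79, 2.79, 3.14, 3.14, 3.14, 3.14].

## Interface

Orientations are given as a unit quaternion [x, y, z, w].
In Python, from workcell import bot, camera gives the robot as it stands. The module is installed in compiled form; this text tells all that it offers.
- The arm moves only by the tool send_rows, never from a script. Its argument "deltas" is a list of rows, each an object with "grip": the opening, from 0 (shut) to 1 (fully open); "translation": the shift along the tool's x, y, z in m, a list of three; "twist": the turn, a rotation vector about the tool's x, y, z in degrees, a list of three. A call has 1 to 5 rows; each row is the pose to reach, as a shift and turn from the pose measured when the call began, along the tool's axes at that moment; what a row does not reach only later rows make up. A row lasts 1/8 s, in which the tool goes at most 62.5 mm and 10.7 degrees, less where a joint would pass 70% of its speed; a pose out of reach is approached as far as the arm can. A call with a gripper value outside its range is refused whole. The fingers move at their own pace and stop on an object; the grip force is fixed at half the most. Time passes only in rows, so rows that repeat a pose let the fingers close. It gives the time, the measured TCP pose, the force and the opening at its end, in the units of the state.
- bot.get_obs(): the state, without advancing time (a new reading comes with each control period).
- camera(name): name is "scene" or "top"; returns a dict with "color" (480x640x3 uint8, blue, green, red), "intrinsics" (3x3 intrinsics, pixels), "xyz" and "rotation" of the camera in the world. Camera axes: x right, y down, z forward; pixel columns grow to the right and rows downward; lengths in m; the calibration is good to about 2 mm. A picture is of the moment at which its call begins. There is no depth.
- bot.job_done(): hands the job in, once; it reports no verdict.
The state is a dict: "clock": time; "joint_pos": joint angles; "joint_vel": joint speeds; "tau": joint torques, N m; "eef_pos": TCP position; "tool_rot": TCP orientation; "ft_force": force on the tool from outside, world axes, zero at the start; "ft_torque": the same for the moment, N m; "grip_width": finger opening in m.
Only numpy, scipy, OpenCV 4.12 (cv2) and the standard library are available. Lean on these libraries where they do the work, as an engineer would, in place of code of your own. Each camera call takes 0.05 s, during which the arm holds its last target.

## Working session

There is one attempt and no reset: what is moved stays moved. The work goes in short steps, Python scripts to look and compute and a tool call to move; the robot and the scene stay as the last step left them, time stands still between calls to the robot, and variables do not carry over. Pictures are saved under pics/ and viewed, and the job is handed in when it is done.

Besides the shell and the picture viewer there is one more tool, called after "Emit:" by a JSON object that holds its "name" and its "arguments". send_rows: Moves the arm, as the interface text tells. Its arguments: {"type":"object","properties":{"deltas":{"type":"array","items":{"type":"object","properties":{"grip":{"type":"number"},"translation":{"type":"array","items":{"type":"number"}},"twist":{"type":"array","items":{"type":"number"}}}}}},"required":["deltas"]}

```bash
mkdir -p pics
python3 - <<'E'
from workcell import bot,camera
import cv2
o=bot.get_obs()
for k,v in o.items(): print(k,v)
for n in("scene","top"):
    c=camera(n); cv2.imwrite(f"pics/{n}0.png",c["color"]); print(n,c["intrinsics"],c["xyz"],c["rotation"])
E
```

```text
clock 0.0
joint_pos [1.12296988e+00 2.41407516e-01 3.74580251e-03 1.33519601e+00
 7.09507974e-06 1.57075615e+00]
joint_vel [-3.92881686e-05  1.02959425e-04  7.62164476e-05 -9.16514433e-04
 -1.17599631e-03 -5.04560312e-04]
tau [-2.16866683e-03 -3.72319794e+01  2.52405882e+01  1.71774568e-02
  6.18915215e-05  4.24213965e-06]
eef_pos [0.21623317 0.45013708 0.23042391]
tool_rot [ 2.22027145e-01  9.75039940e-01 -1.00417500e-03 -2.32342327e-04]
ft_force [-0.18079922 -0.78422628 -0.17066302]
ft_torque [-0.03616228  0.00643847  0.01395031]
grip_width 0.0850195336194367
scene [[553.76485143   0.         324.54346195]
 [  0.         553.76485143 237.59442725]
 [  0.           0.           1.        ]] [ 0.01056171 -0.25877301  0.9804939 ] [ 0.85351766 -0.39750486  0.13515144 -0.30859613]
top [[469.85404195   0.         331.48088604]
 [  0.         469.85404195 237.26347162]
 [  0.           0.           1.        ]] [0.29133224 0.19347313 1.22736047] [ 0.71740907 -0.68790491  0.07429663 -0.08118537]
```

View pics/scene0.png

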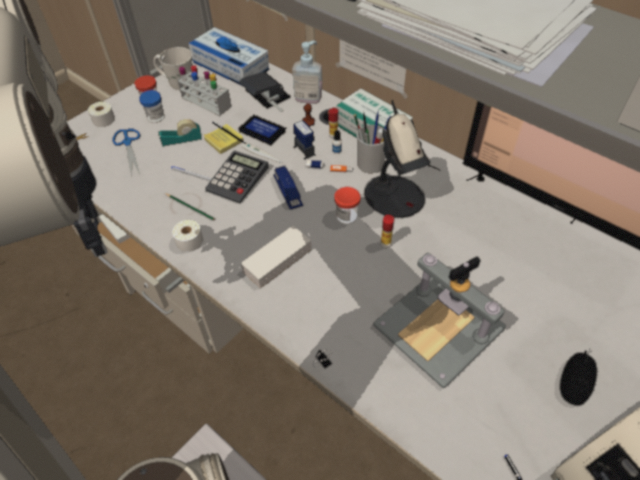

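View pics/top0.png

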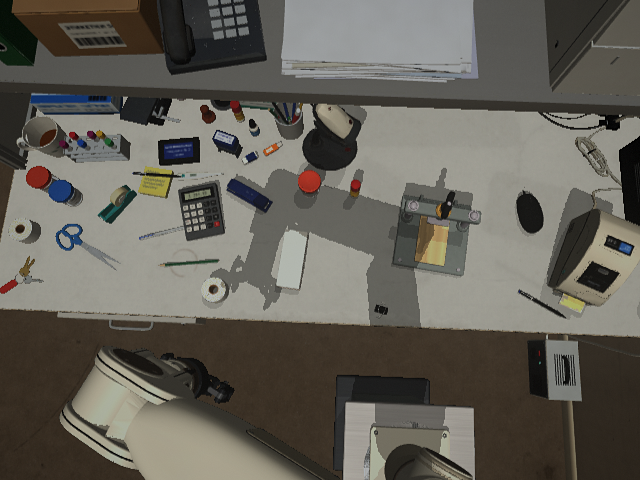

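The scene view shows the block at about (275,258), the press at (445,325), the jar at (347,203) and the clip at (323,358). The top view shows the block at (291,260), the press at (432,230) and the roll at (214,290). Next I'll zoom in on the block and the press.

```bash
cat > h.py <<'E'
import numpy as np, cv2
from scipy.spatial.transform import Rotation as R
from workcell import bot,camera
class Cam:
    def __init__(s,n):
        c=camera(n); s.im=c["color"]; s.K=np.array(c["intrinsics"]); s.C=np.array(c["xyz"]); s.R=R.from_quat(c["rotation"]).as_matrix()
    def ray(s,uv):
        d=s.R@np.linalg.solve(s.K,np.array([uv[0],uv[1],1.])); return d/np.linalg.norm(d)
    def plane(s,uv,z):
        d=s.ray(uv); return s.C+d*(z-s.C[2])/d[2]
    def proj(s,p):
        q=s.K@(s.R.T@(np.array(p)-s.C)); return q[:2]/q[2]
def tri(a,ua,b,ub):
    da,db=a.ray(ua),b.ray(ub); A=np.stack([da,-db],1)
    t=np.linalg.lstsq(A,b.C-a.C,rcond=None)[0]
    p,q=a.C+da*t[0],b.C+db*t[1]; return (p+q)/2,np.linalg.norm(p-q)
def crop(c,x0,y0,x1,y1,f,name):
    cv2.imwrite(name,cv2.resize(c.im[y0:y1,x0:x1],None,fx=f,fy=f,interpolation=cv2.INTER_CUBIC))
E
python3 - <<'E'
from h import *
s,t=Cam("scene"),Cam("top")
print(s.R[:,2],t.R[:,2])
crop(s,360,240,530,390,4.5,"pics/sp.png");crop(t,380,165,500,285,5,"pics/tp.png")
crop(s,230,215,325,295,6,"pics/sb.png");crop(t,255,215,335,305,6,"pics/tb.png")
E
```

```text
[ 0.47604521  0.41933779 -0.77300503] [ 0.21829779  0.01426821 -0.97577789]
```

View pics/sp.png

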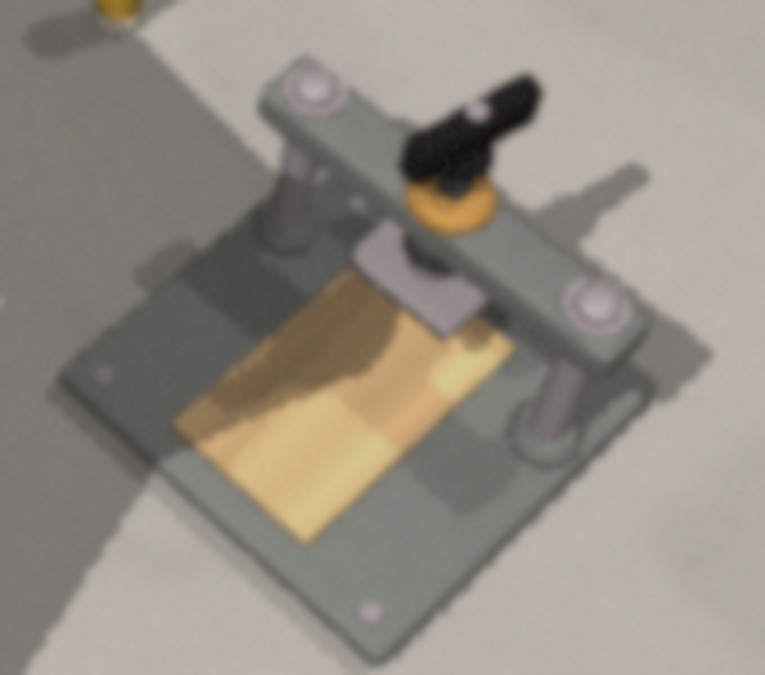

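View pics/tp.png

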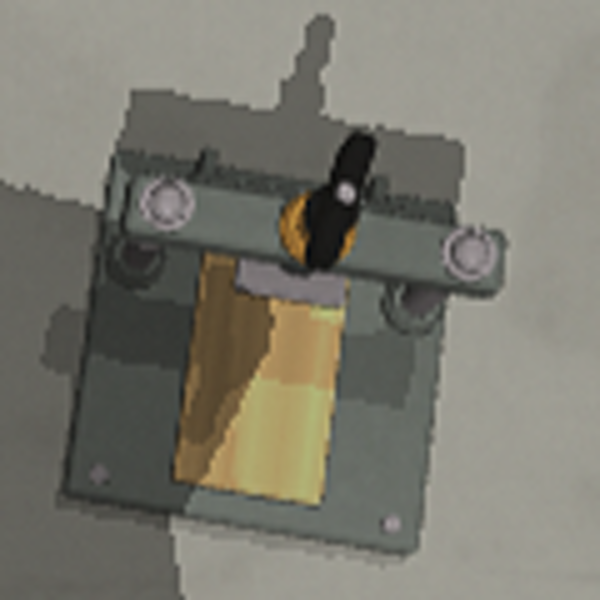

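View pics/sb.png

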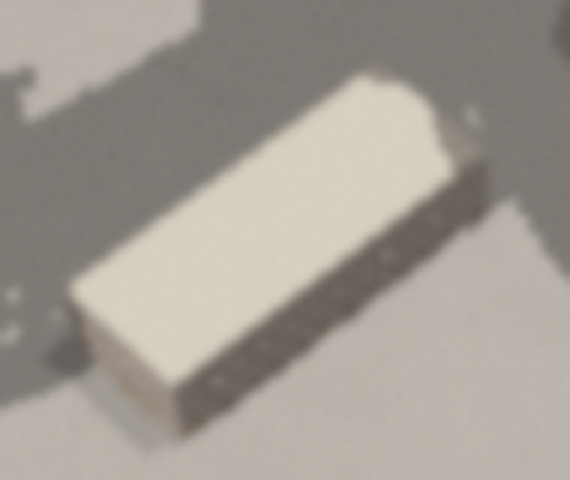

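View pics/tb.png

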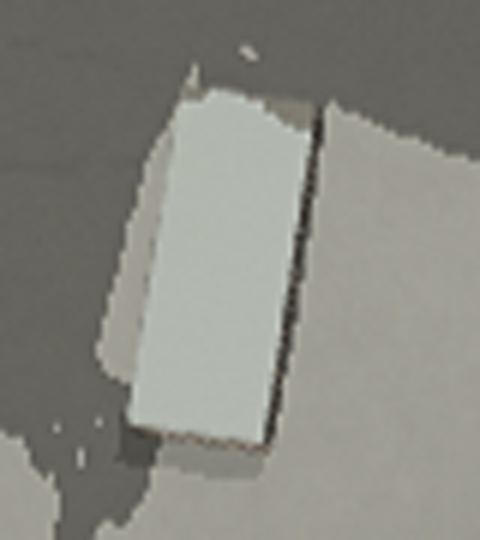

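The block and press corners are clear in both crops. The shadowed far end of the block is at about (485,150) in its scene crop. The press screws are at (315,88) and (597,305) in its scene crop, and the knob dot is at (478,110). I'll triangulate these.

```bash
cat > m.py <<'E'
from h import *
s,t=Cam("scene"),Cam("top")
f=lambda U,x0,y0,k:((U[0]+.5)/k-.5+x0,(U[1]+.5)/k-.5+y0)
sp=lambda U:f(U,360,240,4.5); tp=lambda U:f(U,380,165,5); sb=lambda U:f(U,230,215,6); tb=lambda U:f(U,255,215,6)
P={}
def T(n,a,b):
    p,e=tri(s,a,t,b); P[n]=p; print(n,np.round(p*1e3,1),"gap",round(e*1e3,1))
T("scrL",sp((315,88)),tp((167,202)));T("scrR",sp((597,305)),tp((470,250)))
T("pin",sp((478,110)),tp((346,190)))
T("nailL",sp((103,374)),tp((99,474)));T("nailR",sp((371,610)),tp((392,523)))
T("brdL",sp((175,425)),tp((175,483)));T("brdR",sp((305,543)),tp((323,503)))
T("baseR",sp((375,655)),tp((415,548)));T("baseL",sp((64,378)),tp((65,490)))
T("knobFar",sp((530,85)),tp((362,133)));T("knobNear",sp((415,165)),tp((318,262)))
T("plateL",sp((355,258)),tp((238,290)));T("plateR",sp((447,337)),tp((342,307)))
T("bNL",sb((72,290)),tb((131,424)));T("bNR",sb((177,385)),tb((266,443)))
T("bFR",sb((487,152)),tb((316,103)));T("bFL",sb((362,74)),tb((184,92)))
d=lambda a,b:np.degrees(np.arctan2(*(P[b]-P[a])[[1,0]]))
print("ax yaw: scr",d("scrR","scrL")-90,"nails",d("nailR","nailL")-90,"brd",d("brdR","brdL")-90,"knob",d("knobNear","knobFar"))
print("block",d("bNR","bFR"),d("bNL","bFL"),d("bNR","bNL")-90,d("bFR","bFL")-90)
print("axis",(P["scrL"]+P["scrR"])/2,"len",[np.linalg.norm(P[a]-P[b])for a,b in(("bNL","bFL"),("bNR","bFR"),("bNL","bNR"),("brdL","brdR"),("scrL","scrR"))])
E
python3 m.py
```

```text
scrL [626.7  14.4 124.2] gap 0.7
scrR [ 608.6 -132.8  122.7] gap 1.4
pin [618.9 -59.3 180. ] gap 0.9
nailL [509.7  31.9  18.7] gap 0.6
nailR [ 490.2 -119.9   19.2] gap 0.6
brdL [506.8  -7.7  21.9] gap 1.2
brdR [498.  -83.1  21.3] gap 2.7
baseR [ 477.4 -132.    15.1] gap 2.7
baseL [502.9  47.9   6.7] gap 0.0
knobFar [648.1 -67.9 174.4] gap 2.6
knobNear [588.7 -50.2 165.9] gap 1.7
plateL [599.6 -31.7  68.1] gap 1.5
plateR [592.1 -83.8  67.6] gap 0.6
bNL [427.2 345.8  33.8] gap 0.5
bNR [421.7 288.   33.7] gap 0.3
bFR [570.8 275.1  31.4] gap 0.6
bFL [570.8 334.2  32.6] gap 5.8
ax yaw: scr -7.008843891768336 nails -7.329256942065072 brd -6.646576966196378 knob -16.584698941773528
block -4.9646514873638035 -4.615719738662538 -5.470034705253809 -0.0575765774563024
axis [ 0.617691   -0.05918396  0.12345756] len [np.float64(0.1440892146854024), np.float64(0.14966981301957188), np.float64(0.058053455587240045), np.float64(0.07596023564223818), np.float64(0.148296622952958)]
```

The measurements agree. The press axis is at about (618,-59) mm with yaw -7.05°. The board top is about 22 mm up. The block's near-end centre is at (424.5,317) mm, top at 34 mm, yaw -5°. Next I'll write a helper that works out the moves.

```bash
cat > d.py <<'E'
import sys; from h import *
# usage: d.py x y z(mm) yaw_of_tool_y(deg)
o=bot.get_obs(); Rt=R.from_quat(o["tool_rot"]); p=o["eef_pos"]
M=Rt.as_matrix(); yy=np.degrees(np.arctan2(M[1,1],M[0,1]))
print("t",round(o["clock"],2),"p",np.round(p*1e3,1),"yawY",round(yy,2),"z",np.round(M[:,2],4),"q",np.round(o["joint_pos"],3),"F",np.round(o["ft_force"],2),"T",np.round(o["ft_torque"],3),"w",round(o["grip_width"]*1e3,1))
if len(sys.argv)>4:
    x,y,z,a=map(float,sys.argv[1:5]); a=np.radians(a)
    Y=np.array([np.cos(a),np.sin(a),0]);Z=np.array([0,0,-1.]);G=np.stack([np.cross(Y,Z),Y,Z],1)
    print("trans mm",np.round(M.T@(np.array([x,y,z])/1e3-p)*1e3,1),"twist deg",np.round(np.degrees(R.from_matrix(M.T@G).as_rotvec()),2))
E
python3 d.py 446.4 315 100 85
```

```text
t 0.3 p [216.4 450.5 231. ] yawY 64.34 z [-3.e-04 -7.e-04 -1.e+00] q [ 1.123  0.241  0.005  1.335 -0.     1.571] F [-0.19 -0.52  0.47] T [-0.006  0.028  0.06 ] w 85.5
trans mm [-266.   -22.5  131. ] twist deg [-4.000e-02 -1.000e-02 -2.066e+01]
```

Emit:
{"name": "send_rows", "arguments": {"deltas": [{"grip": 1,"translation": [-0.03,-0.003,0.01],"twist": [0,0,-3]},{"grip": 1,"translation": [-0.085,-0.008,0.035],"twist": [0,0,-8]},{"grip": 1,"translation": [-0.145,-0.013,0.065],"twist": [0,0,-13]},{"grip": 1,"translation": [-0.2,-0.018,0.095],"twist": [0,0,-17]},{"grip": 1,"translation": [-0.245,-0.021,0.12],"twist": [0,0,-20]}]}}

```text
clock: 0.92
eef_pos: [0.4296, 0.3242, 0.1101]
tool_rot: [0.049, 0.999, -0.0, -0.0]
ft_force: [0.8, 1.2, 0.6]
grip_width: 0.0853
```

```bash
python3 d.py 446.4 315 60 85;python3 - <<'E'
from h import *
s,t=Cam("scene"),Cam("top")
crop(s,190,150,360,300,4,"pics/s2.png");crop(t,230,190,350,310,5,"pics/t2.png")
E
```

```text
t 0.93 p [429.6 324.2 110.1] yawY 84.42 z [-1.e-04 -4.e-04 -1.e+00] q [ 0.647  0.398 -0.102  1.071 -0.     0.744] F [0.76 1.21 0.59] T [ 0.057 -0.037 -0.016] w 85.3
trans mm [-17.6  -7.5  50.1] twist deg [-0.03 -0.   -0.58]
```

View pics/t2.png

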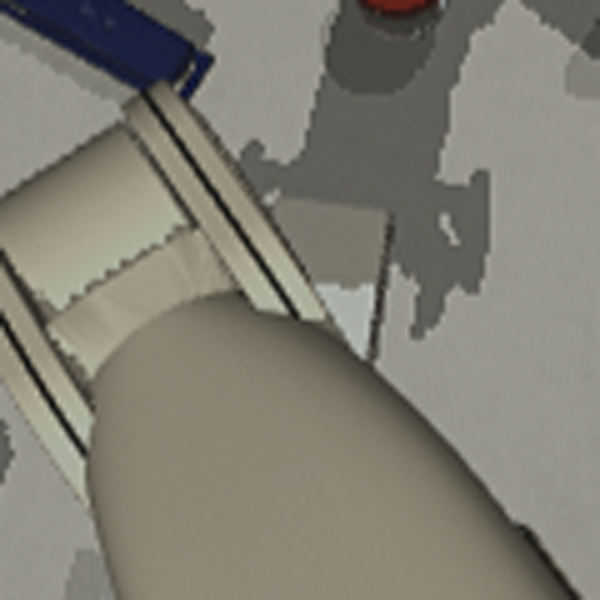

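The tool is above the block and clear of it. The far end of the block shows at about (330,210) in the crop and hasn't moved. I'll descend.

Emit:
{"name": "send_rows", "arguments": {"deltas": [{"grip": 1,"translation": [-0.006,-0.003,0.02],"twist": [0,0,-0.6]},{"grip": 1,"translation": [-0.012,-0.006,0.045],"twist": [0,0,-0.6]},{"grip": 1,"translation": [-0.0175,-0.0075,0.07],"twist": [0,0,-0.6]},{"grip": 1,"translation": [-0.0175,-0.0075,0.09],"twist": [0,0,-0.6]},{"grip": 1,"translation": [-0.0175,-0.0075,0.1]}]}}

```text
invalid input
```

```bash
python3 d.py 446.4 315 4 85
```

```text
t 1.02 p [430.1 321.5 107.5] yawY 84.0 z [-0.0035 -0.0048 -1.    ] q [ 0.643  0.402 -0.103  1.072 -0.002  0.748] F [-1.21 -0.59 -0.39] T [ 0.007  0.01  -0.006] w 85.3
trans mm [-17.2  -4.2 103.5] twist deg [-0.29 -0.17 -1.  ]
```

Emit:
{"name": "send_rows", "arguments": {"deltas": [{"grip": 1,"translation": [-0.006,-0.002,0.02],"twist": [-0.3,-0.2,-1]},{"grip": 1,"translation": [-0.012,-0.004,0.05],"twist": [-0.3,-0.2,-1]},{"grip": 1,"translation": [-0.017,-0.004,0.08],"twist": [-0.3,-0.2,-1]},{"grip": 1,"translation": [-0.017,-0.004,0.095],"twist": [-0.3,-0.2,-1]},{"grip": 1,"translation": [-0.017,-0.004,0.1],"twist": [-0.3,-0.2,-1]}]}}

```text
clock: 1.65
eef_pos: [0.4454, 0.3153, 0.007]
tool_rot: [0.043, 0.999, -0.0, -0.0]
ft_force: [0.1, 1.1, 0.1]
grip_width: 0.0849
```

```bash
python3 d.py 446.4 315 4 85
```

```text
t 1.65 p [445.4 315.3   7. ] yawY 85.03 z [-8.e-04 -7.e-04 -1.e+00] q [ 0.616  0.529 -0.2    0.843 -0.     0.703] F [0.15 1.09 0.09] T [ 0.05  -0.026 -0.047] w 84.9
trans mm [-1.  -0.2  3. ] twist deg [-0.04 -0.04  0.03]
```

Emit:
{"name": "send_rows", "arguments": {"deltas": [{"grip": 0.9,"translation": [-0.001,0,0.003],"twist": [0,0,0]},{"grip": 0.75,"translation": [-0.001,0,0.003],"twist": [0,0,0]},{"grip": 0.6,"translation": [-0.001,0,0.003],"twist": [0,0,0]},{"grip": 0.5,"translation": [-0.001,0,0.003],"twist": [0,0,0]},{"grip": 0.5,"translation": [-0.001,0,0.003],"twist": [0,0,0]}]}}

```text
clock: 2.28
eef_pos: [0.4471, 0.3159, 0.0052]
tool_rot: [0.043, 0.999, 0.0, 0.0]
ft_force: [-1.1, 0.5, 5.6]
grip_width: 0.0588
```

```bash
python3 d.py 446.4 315 4 85
```

```text
t 2.27 p [447.1 315.9   5.2] yawY 85.04 z [ 9.e-04  8.e-04 -1.e+00] q [ 0.615  0.532 -0.2    0.838  0.     0.702] F [-1.15  0.52  5.59] T [-0.081  0.217 -0.028] w 58.8
trans mm [ 0.6 -0.9  1.2] twist deg [0.05 0.05 0.04]
```

Gripped at 58.8 mm. Lifting.

Emit:
{"name": "send_rows", "arguments": {"deltas": [{"grip": 0,"translation": [0,0,-0.01],"twist": [0,0,0]},{"grip": 0,"translation": [0,0,-0.03],"twist": [0,0,0]},{"grip": 0,"translation": [0,0,-0.05],"twist": [0,0,0]},{"grip": 0,"translation": [0,0,-0.065],"twist": [0,0,0]},{"grip": 0,"translation": [0,0,-0.07],"twist": [0,0,0]}]}}

```text
clock: 2.9
eef_pos: [0.4475, 0.3161, 0.0762]
tool_rot: [0.043, 0.999, 0.001, 0.001]
ft_force: [0.3, 0.2, -1.7]
grip_width: 0.0585
```

```bash
python3 d.py 466 -40.4 75 82.95
python3 - <<'E'
from h import *
s,t=Cam("scene"),Cam("top")
crop(s,190,150,360,300,4,"pics/s3.png")
E
```

```text
t 2.9 p [447.5 316.1  76.2] yawY 85.03 z [ 0.0021  0.0016 -1.    ] q [ 0.615  0.446 -0.124  0.998  0.     0.702] F [ 0.34  0.23 -1.67] T [ 0.033  0.143 -0.085] w 58.5
trans mm [ -49.3 -353.5    0.7] twist deg [0.11 0.11 2.08]
```

View pics/s3.png

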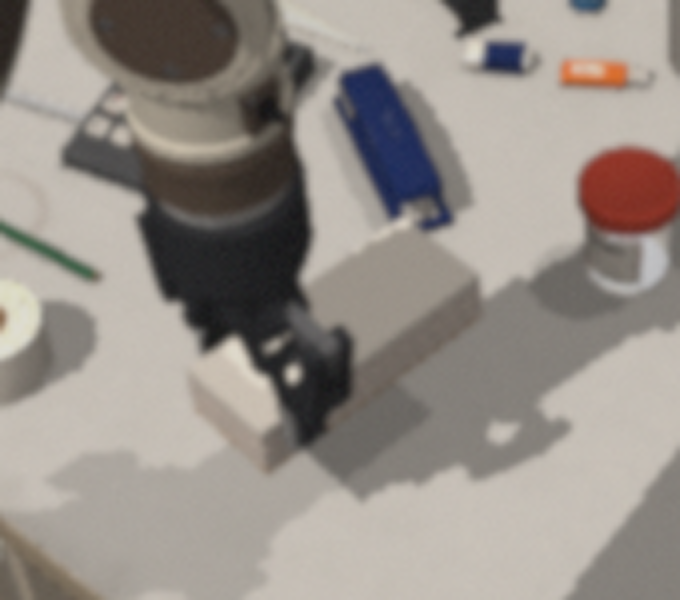

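The block is held level, with the near end at about (230,400) and the far end at about (430,260) in the crop, clear of the jar. I'll carry it to the press.

Emit:
{"name": "send_rows", "arguments": {"deltas": [{"grip": 0,"translation": [-0.002,-0.02,0],"twist": [0.1,0.1,0.3]},{"grip": 0,"translation": [-0.008,-0.06,0],"twist": [0.1,0.1,0.6]},{"grip": 0,"translation": [-0.015,-0.11,0],"twist": [0.1,0.1,1]},{"grip": 0,"translation": [-0.022,-0.16,0],"twist": [0.1,0.1,1.4]},{"grip": 0,"translation": [-0.03,-0.21,0],"twist": [0.1,0.1,1.7]}]}}

```text
clock: 3.62
eef_pos: [0.4575, 0.1014, 0.0745]
tool_rot: [0.058, 0.998, -0.001, -0.001]
ft_force: [-0.2, -1.1, -3.0]
grip_width: 0.0588
```

```bash
python3 d.py 466 -40.4 65 82.95
```

```text
t 3.62 p [457.5 101.4  74.5] yawY 83.3 z [-0.0025 -0.0015 -1.    ] q [ 0.219  0.316 -0.334  0.924 -0.001  0.336] F [-0.18 -1.09 -3.01] T [-0.005  0.075  0.052] w 58.8
trans mm [ -25.  -139.8    9.7] twist deg [-0.1  -0.13  0.35]
```

Emit:
{"name": "send_rows", "arguments": {"deltas": [{"grip": 0,"translation": [-0.009,-0.05,0],"twist": [-0.1,-0.1,0.1]},{"grip": 0,"translation": [-0.017,-0.095,0],"twist": [-0.1,-0.1,0.2]},{"grip": 0,"translation": [-0.023,-0.127,0.003],"twist": [-0.1,-0.1,0.3]},{"grip": 0,"translation": [-0.025,-0.14,0.006],"twist": [-0.1,-0.1,0.3]},{"grip": 0,"translation": [-0.025,-0.14,0.01],"twist": [-0.1,-0.1,0.3]}]}}

```text
clock: 4.25
eef_pos: [0.4652, -0.0413, 0.0641]
tool_rot: [0.062, 0.998, 0.0, -0.001]
ft_force: [0.1, -0.2, -3.3]
grip_width: 0.0587
```

```bash
python3 d.py 466 -40.4 65 82.95;python3 - <<'E'
from h import *
s,t=Cam("scene"),Cam("top")
crop(s,330,210,530,390,4,"pics/s4.png");crop(t,370,165,500,305,4.2,"pics/t4.png")
E
```

```text
t 4.25 p [465.2 -41.3  64.1] yawY 82.88 z [-1.6e-03  4.0e-04 -1.0e+00] q [-0.089  0.326 -0.352  0.895  0.     0.036] F [ 0.11 -0.21 -3.29] T [0.049 0.114 0.046] w 58.7
trans mm [-0.6  1.  -0.9] twist deg [ 0.01 -0.1  -0.07]
```

View pics/s4.png

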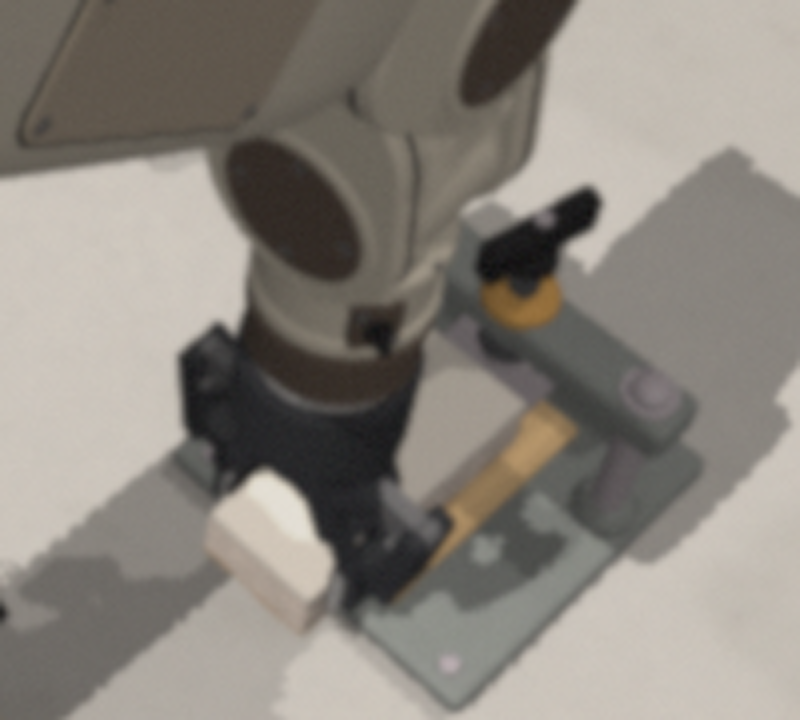

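View pics/t4.png

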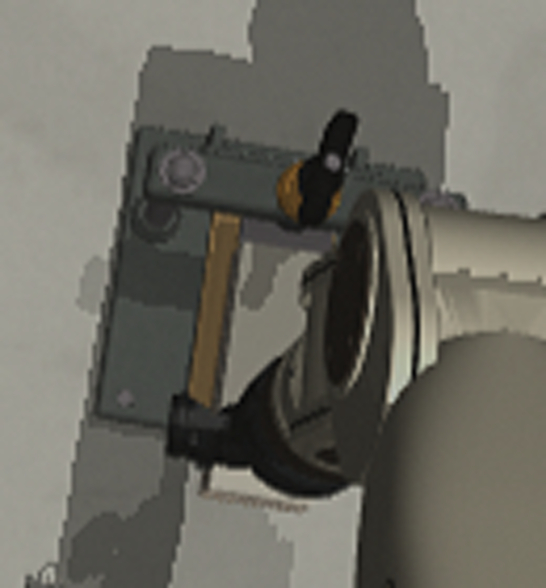

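The block is aligned in front of the plate. In the scene crop its near end is at (270,560), and the board strip shows along its right side. I'll lower it towards the board.

Emit:
{"name": "send_rows", "arguments": {"deltas": [{"grip": 0,"translation": [-0.0005,0.001,0.01],"twist": [0,-0.1,0]},{"grip": 0,"translation": [-0.0005,0.001,0.02],"twist": [0,-0.1,0]},{"grip": 0,"translation": [-0.0005,0.001,0.027],"twist": [0,-0.1,0]},{"grip": 0,"translation": [-0.0005,0.001,0.03],"twist": [0,-0.1,0]}]}}

```text
clock: 4.85
eef_pos: [0.4651, -0.0386, 0.0331]
tool_rot: [0.061, 0.998, 0.0, -0.001]
ft_force: [0.4, -0.6, -1.6]
grip_width: 0.0585
```

```bash
python3 d.py 466 -40.4 32 82.95
```

```text
t 4.85 p [465.1 -38.6  33.1] yawY 83.06 z [-2.1e-03  6.0e-04 -1.0e+00] q [-0.083  0.368 -0.389  0.816  0.     0.038] F [ 0.44 -0.58 -1.62] T [ 0.041  0.142 -0.002] w 58.5
trans mm [-1.1 -1.6  1.1] twist deg [ 0.02 -0.12  0.11]
```

Emit:
{"name": "send_rows", "arguments": {"deltas": [{"grip": 0,"translation": [-0.001,-0.001,0.001],"twist": [0,-0.1,0]},{"grip": 0,"translation": [-0.001,-0.001,0.002],"twist": [0,-0.1,0]}]}}

```text
clock: 5.1
eef_pos: [0.4662, -0.0399, 0.0311]
tool_rot: [0.061, 0.998, 0.0, 0.0]
ft_force: [0.8, -0.1, -1.8]
grip_width: 0.0593
```

```bash
for i in 1 2 3; do python3 d.py 466 -40.4 30 82.95|head -1;done
```

```text
t 5.1 p [466.2 -39.9  31.1] yawY 83.05 z [ 1.e-04  3.e-04 -1.e+00] q [-0.086  0.372 -0.39   0.809  0.     0.036] F [ 0.76 -0.09 -1.83] T [-0.038  0.134  0.029] w 59.3
t 5.1 p [466.2 -39.9  31.1] yawY 83.05 z [ 1.e-04  3.e-04 -1.e+00] q [-0.086  0.372 -0.39   0.809  0.     0.036] F [ 0.76 -0.09 -1.83] T [-0.038  0.134  0.029] w 59.3
t 5.1 p [466.2 -39.9  31.1] yawY 83.05 z [ 1.e-04  3.e-04 -1.e+00] q [-0.086  0.372 -0.39   0.809  0.     0.036] F [ 0.76 -0.09 -1.83] T [-0.038  0.134  0.029] w 59.3
```

Emit:
{"name": "send_rows", "arguments": {"deltas": [{"grip": 0,"translation": [-0.001,0,0.001],"twist": [0,0,0]},{"grip": 0,"translation": [-0.001,0,0.002],"twist": [0,0,0]}]}}

```text
clock: 5.35
eef_pos: [0.4675, -0.0401, 0.0293]
tool_rot: [0.061, 0.998, 0.0, 0.0]
ft_force: [0.9, 0.4, -2.8]
grip_width: 0.0587
```

```bash
python3 d.py 466 -40.4 30 82.95
```

```text
t 5.35 p [467.5 -40.1  29.3] yawY 83.04 z [ 8.e-04  3.e-04 -1.e+00] q [-0.086  0.376 -0.389  0.805  0.     0.036] F [ 0.88  0.44 -2.77] T [-0.003  0.095 -0.041] w 58.7
trans mm [ 1.5 -0.5 -0.7] twist deg [0.02 0.04 0.09]
```

Emit:
{"name": "send_rows", "arguments": {"deltas": [{"grip": 0,"translation": [0.001,0,0.001],"twist": [0,0,0]},{"grip": 0,"translation": [0.001,0,0.0015],"twist": [0,0,0]}]}}

```text
clock: 5.6
eef_pos: [0.4667, -0.04, 0.0283]
tool_rot: [0.061, 0.998, 0.0, 0.001]
ft_force: [-2.4, 0.3, 5.2]
grip_width: 0.059
```

Emit:
{"name": "send_rows", "arguments": {"deltas": [{"grip": 0,"translation": [0,0,0.001],"twist": [0,0,0]},{"grip": 0,"translation": [0,0,0.0015],"twist": [0,0,0]}]}}

```text
clock: 5.85
eef_pos: [0.4666, -0.04, 0.028]
tool_rot: [0.061, 0.998, 0.0, 0.001]
ft_force: [-6.9, 0.8, 14.0]
grip_width: 0.0593
```

```bash
python3 d.py 466 -40.4 28 82.95
```

```text
t 5.85 p [466.6 -40.   28. ] yawY 83.04 z [ 1.8e-03  1.0e-04 -1.0e+00] q [-0.086  0.376 -0.394  0.799  0.     0.036] F [-6.87  0.8  14.01] T [ 0.073  0.853 -0.029] w 59.3
trans mm [ 0.5 -0.5  0. ] twist deg [0.02 0.1  0.09]
```

Contact felt at TCP z of about 28.5 mm, which puts the board top at about 23.3 mm. I'll lift 1.3 mm and slide in to about 4 mm short of the fence.

Emit:
{"name": "send_rows", "arguments": {"deltas": [{"grip": 0,"translation": [0,0,-0.0013],"twist": [0,0.1,0.1]},{"grip": 0,"translation": [-0.004,-0.0005,-0.0013],"twist": [0,0.1,0.1]},{"grip": 0,"translation": [-0.011,-0.0005,-0.0013],"twist": [0,0.1,0.1]},{"grip": 0,"translation": [-0.018,-0.0005,-0.0013],"twist": [0,0.1,0.1]},{"grip": 0,"translation": [-0.025,-0.0005,-0.0013],"twist": [0,0.1,0.1]}]}}

```text
clock: 6.48
eef_pos: [0.4919, -0.0436, 0.0291]
tool_rot: [0.062, 0.998, 0.0, -0.0]
ft_force: [0.3, 0.9, -2.1]
grip_width: 0.0587
```

```bash
python3 d.py 517.1 -46.7 29.3 82.95
```

```text
t 6.47 p [491.9 -43.6  29.1] yawY 82.94 z [-2.e-04  3.e-04 -1.e+00] q [-0.089  0.416 -0.323  0.831  0.     0.035] F [ 0.3   0.93 -2.09] T [-0.01   0.176  0.033] w 58.7
trans mm [-25.4   0.   -0.2] twist deg [ 0.02 -0.01 -0.01]
```

Emit:
{"name": "send_rows", "arguments": {"deltas": [{"grip": 0,"translation": [-0.006,0,-0.0003],"twist": [0,0,0]},{"grip": 0,"translation": [-0.012,0,-0.0003],"twist": [0,0,0]},{"grip": 0,"translation": [-0.018,0,-0.0003],"twist": [0,0,0]},{"grip": 0,"translation": [-0.023,0,-0.0003],"twist": [0,0,0]},{"grip": 0,"translation": [-0.0255,0,-0.0003],"twist": [0,0,0]}]}}

```text
clock: 7.1
eef_pos: [0.5176, -0.0468, 0.0294]
tool_rot: [0.062, 0.998, 0.0, -0.0]
ft_force: [-0.6, 0.4, -2.4]
grip_width: 0.0587
```

```bash
python3 d.py 521.5 -47.2 29.3 82.95;python3 - <<'E'
from h import *
s,t=Cam("scene"),Cam("top")
crop(s,350,230,530,390,4,"pics/s5.png");crop(t,370,165,500,305,4.2,"pics/t5.png")
E
```

```text
t 7.1 p [517.6 -46.8  29.4] yawY 82.94 z [-0.e+00  3.e-04 -1.e+00] q [-0.09   0.457 -0.253  0.861  0.     0.033] F [-0.59  0.38 -2.4 ] T [-0.005  0.128 -0.041] w 58.7
trans mm [-3.9  0.1  0.1] twist deg [ 0.02 -0.   -0.01]
```

View pics/s5.png

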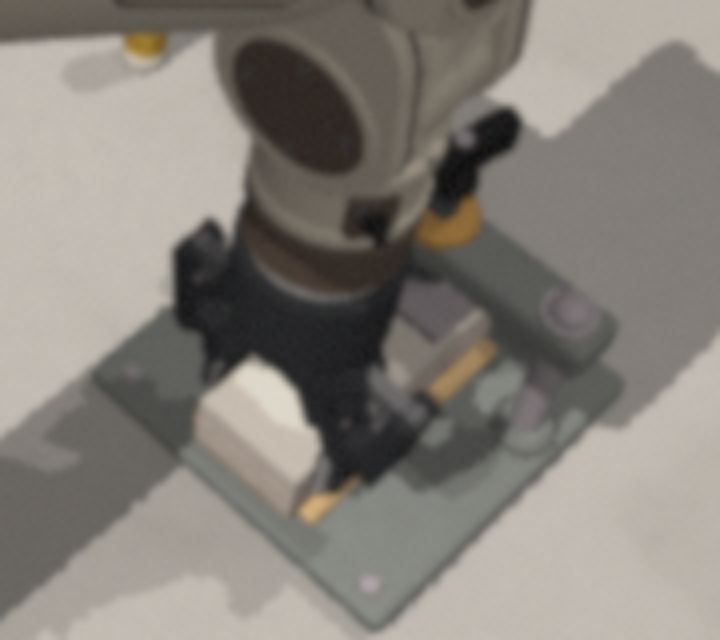

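View pics/t5.png

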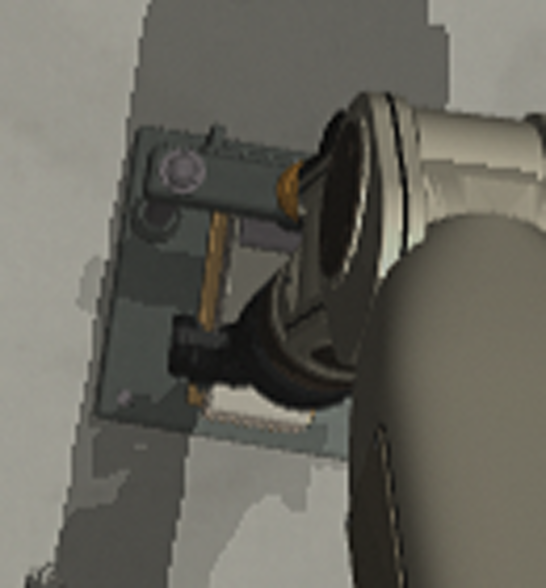

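The block is under the plate, with an even board strip on each visible side (about (475,365) and (320,505) in the scene crop). I'll push gently to the fence.

Emit:
{"name": "send_rows", "arguments": {"deltas": [{"grip": 0,"translation": [-0.001,0,0],"twist": [0,0,0]},{"grip": 0,"translation": [-0.002,0,0],"twist": [0,0,0]},{"grip": 0,"translation": [-0.003,0,0],"twist": [0,0,0]}]}}

```text
clock: 7.58
eef_pos: [0.5204, -0.0471, 0.0295]
tool_rot: [0.062, 0.998, 0.0, -0.0]
ft_force: [0.9, -0.7, -3.0]
grip_width: 0.0588
```

Emit:
{"name": "send_rows", "arguments": {"deltas": [{"grip": 0,"translation": [-0.001,0,0],"twist": [0,0,0]},{"grip": 0,"translation": [-0.001,0,0],"twist": [0,0,0]}]}}

```text
clock: 7.82
eef_pos: [0.5209, -0.0472, 0.0293]
tool_rot: [0.062, 0.998, 0.0, -0.001]
ft_force: [-1.2, -0.0, -1.9]
grip_width: 0.059
```

```bash
python3 d.py 521.5 -47.2 29.3 82.95
```

```text
t 7.83 p [520.9 -47.2  29.3] yawY 82.94 z [-1.e-03  4.e-04 -1.e+00] q [-0.091  0.463 -0.243  0.866  0.     0.033] F [-1.19 -0.   -1.86] T [-0.017  0.361  0.049] w 59.0
trans mm [-0.6  0.1  0. ] twist deg [ 0.01 -0.06 -0.01]
```

Emit:
{"name": "send_rows", "arguments": {"deltas": [{"grip": 0,"translation": [-0.001,0,0],"twist": [0,0,0]},{"grip": 0,"translation": [-0.001,0,0],"twist": [0,0,0]}]}}

```text
clock: 8.07
eef_pos: [0.5209, -0.0472, 0.0291]
tool_rot: [0.061, 0.998, 0.0, -0.002]
ft_force: [-4.6, -0.7, -0.8]
grip_width: 0.0593
```

```bash
python3 d.py 521.5 -47.2 29.3 82.95
```

```text
t 8.07 p [520.9 -47.2  29.1] yawY 82.95 z [-3.e-03  6.e-04 -1.e+00] q [-0.091  0.465 -0.241  0.868  0.     0.032] F [-4.56 -0.74 -0.85] T [0.107 0.748 0.102] w 59.3
trans mm [-0.6  0.1 -0.2] twist deg [ 0.01 -0.17 -0.  ]
```

Emit:
{"name": "send_rows", "arguments": {"deltas": [{"grip": 0,"translation": [-0.001,0,0],"twist": [0,0,0]},{"grip": 0,"translation": [-0.001,0,0],"twist": [0,0,0]}]}}

```text
clock: 8.32
eef_pos: [0.5209, -0.0472, 0.0289]
tool_rot: [0.061, 0.998, 0.0, -0.002]
ft_force: [-5.2, 0.3, 0.7]
grip_width: 0.0586
```

```bash
python3 d.py 521.5 -47.2 29.3 82.95
```

```text
t 8.32 p [520.9 -47.2  28.9] yawY 82.95 z [-4.9e-03  8.0e-04 -1.0e+00] q [-0.091  0.466 -0.239  0.871  0.     0.032] F [-5.2   0.29  0.65] T [0.102 0.799 0.051] w 58.6
trans mm [-0.6  0.1 -0.4] twist deg [ 0.01 -0.29  0.  ]
```

The fence contacts at TCP x of 520.9 mm (521.5 expected) with about 5 N. I'll lower onto the board, keeping a light forward bias.

Emit:
{"name": "send_rows", "arguments": {"deltas": [{"grip": 0,"translation": [-0.0004,0,0.0005],"twist": [0,-0.2,0]},{"grip": 0,"translation": [-0.0004,0,0.001],"twist": [0,-0.3,0]},{"grip": 0,"translation": [-0.0004,0,0.0013],"twist": [0,-0.3,0]}]}}

```text
clock: 8.7
eef_pos: [0.521, -0.0472, 0.0284]
tool_rot: [0.061, 0.998, 0.0, 0.0]
ft_force: [-6.3, 1.2, 8.3]
grip_width: 0.0589
```

```bash
python3 d.py 521.5 -47.2 28.3 82.95
```

```text
t 8.7 p [521.  -47.2  28.4] yawY 82.96 z [ 1.e-04  2.e-04 -1.e+00] q [-0.091  0.464 -0.245  0.862  0.     0.032] F [-6.25  1.24  8.34] T [0.126 1.346 0.087] w 58.9
trans mm [-0.5  0.1  0.1] twist deg [0.01 0.01 0.01]
```

On the board, 8 N up. Releasing.

Emit:
{"name": "send_rows", "arguments": {"deltas": [{"grip": 0.8,"translation": [0,0,0],"twist": [0,0,0]},{"grip": 1,"translation": [0,0,0],"twist": [0,0,0]},{"grip": 1,"translation": [0,0,0],"twist": [0,0,0]},{"grip": 1,"translation": [0,0,0],"twist": [0,0,0]}]}}

```text
clock: 9.2
eef_pos: [0.5214, -0.0473, 0.0284]
tool_rot: [0.061, 0.998, 0.0, 0.0]
ft_force: [0.8, 0.1, 0.3]
grip_width: 0.0856
```

```bash
python3 d.py 480 -42.5 60 82.95
```

```text
t 9.2 p [521.4 -47.3  28.4] yawY 82.96 z [ 8.e-04  1.e-04 -1.e+00] q [-0.091  0.464 -0.244  0.862  0.     0.032] F [0.81 0.07 0.26] T [-0.039  0.009 -0.043] w 85.6
trans mm [ 41.6  -0.3 -31.6] twist deg [0.01 0.04 0.01]
```

Emit:
{"name": "send_rows", "arguments": {"deltas": [{"grip": 1,"translation": [0,0,-0.015],"twist": [0,0,0]},{"grip": 1,"translation": [0,0,-0.05],"twist": [0,0,0]},{"grip": 1,"translation": [0.03,0,-0.09],"twist": [0,0,0]},{"grip": 0.5,"translation": [0.08,0.04,-0.11],"twist": [0,0,0]},{"grip": 0,"translation": [0.12,0.1,-0.11],"twist": [0,0,0]}]}}

```text
clock: 9.82
eef_pos: [0.4213, 0.0548, 0.141]
tool_rot: [0.063, 0.998, 0.001, 0.003]
ft_force: [1.9, 0.5, -0.7]
grip_width: 0.0512
```

```bash
python3 d.py 480 -42.5 60 82.95
python3 - <<'E'
from h import *
s,t=Cam("scene"),Cam("top")
crop(s,360,240,530,390,4.5,"pics/s6.png");crop(t,380,165,500,285,5,"pics/t6.png")
E
```

```text
t 9.82 p [421.3  54.8 141. ] yawY 82.76 z [ 0.0062  0.001  -1.    ] q [ 0.129  0.154 -0.35   1.06   0.     0.256] F [ 1.91  0.5  -0.71] T [ 0.061 -0.039  0.066] w 51.2
trans mm [-70.  -89.3  81.2] twist deg [ 0.1   0.34 -0.19]
```

View pics/s6.png

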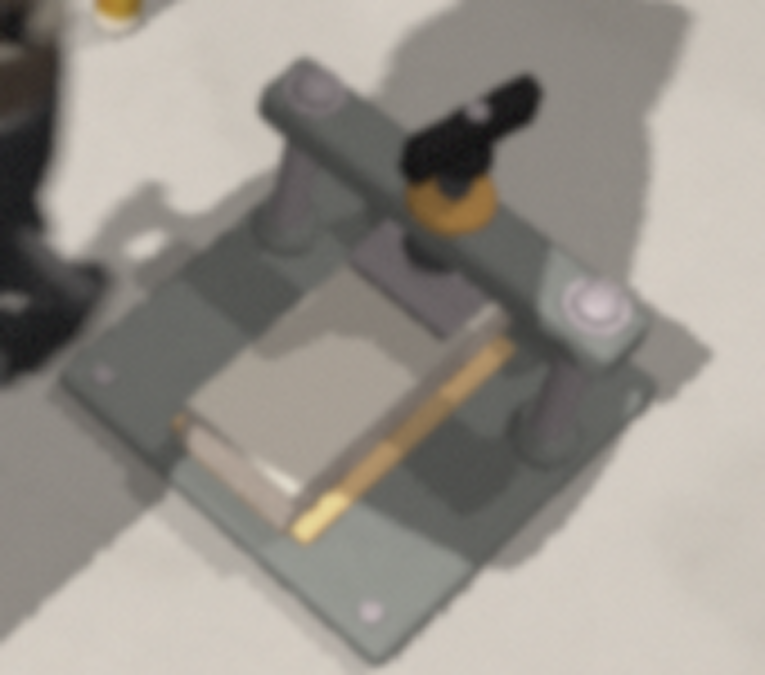

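View pics/t6.png

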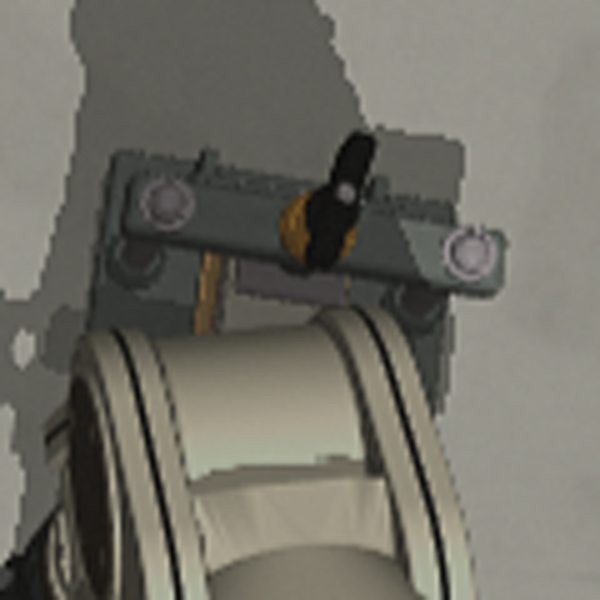

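The block lies flat on the board. Its near top corners are at (188,405) and (292,492) in the scene crop, with the board edges parallel to it. I'll check this in press coordinates.

Run:
```python
from h import *
s=Cam("scene")
sp=lambda U:((U[0]+.5)/4.5-.5+360,(U[1]+.5)/4.5-.5+240)
a=np.radians(-7.05);X=np.array([np.cos(a),np.sin(a)]);Y=np.array([-X[1],X[0]]);O=np.array([.6183,-.0592])
for n,U,z in(("NLtop",(190,406),.0573),("NRtop",(292,494),.0573),("NRbot",(290,530),.0233),("brdNR",(303,543),.0233),("right edge far, bottom",(500,345),.0233),("right top far",(505,308),.0573),("leftedge top",(340,275),.0573),("plate mid",(400,300),.066)):
    p=s.plane(sp(U),z)[:2]-O; print(n,np.round([p@X*1e3,p@Y*1e3],1))
```

```text
NLtop [-122.2   27.6]
NRtop [-122.2  -28.7]
NRbot [-118.8  -30.2]
brdNR [-119.3  -37.8]
right edge far, bottom [ 17.5 -34.2]
right top far [ 12.7 -32.6]
leftedge top [-26.2  26.9]
plate mid [-22.4  -1.7]
```

The result is consistent: y about -0.5 to -1 mm, near end about -120 mm. I'll confirm it's home with a gentle push by the closed fingertips at the near end.

```bash
python3 d.py 466 -40.4 90 82.95
```

```text
t 9.97 p [420.1  56.4 139.6] yawY 83.25 z [ 2.8e-03  4.0e-04 -1.0e+00] q [ 0.133  0.156 -0.352  1.06  -0.     0.251] F [ 0.72 -0.08  0.44] T [-0.033 -0.055  0.009] w 28.0
trans mm [-56.8 -90.7  49.7] twist deg [0.04 0.16 0.3 ]
```

Emit:
{"name": "send_rows", "arguments": {"deltas": [{"grip": 0,"translation": [-0.02,-0.035,0.01],"twist": [0,0.2,0.3]},{"grip": 0,"translation": [-0.045,-0.07,0.03],"twist": [0,0.2,0.3]},{"grip": 0,"translation": [-0.056,-0.09,0.06],"twist": [0,0.2,0.3]},{"grip": 0,"translation": [-0.057,-0.0905,0.09],"twist": [0,0.2,0.3]},{"grip": 0,"translation": [-0.057,-0.0905,0.105],"twist": [0,0.2,0.3]}]}}

```text
clock: 10.6
eef_pos: [0.4662, -0.042, 0.0332]
tool_rot: [0.063, 0.998, 0.0, -0.001]
ft_force: [0.0, -0.2, 0.1]
grip_width: 0.0001
```

```bash
python3 d.py 484.3 -42.6 33 82.95
```

```text
t 10.6 p [466.2 -42.   33.2] yawY 82.79 z [-2.4e-03  5.0e-04 -1.0e+00] q [-0.09   0.37  -0.385  0.818  0.     0.036] F [ 0.01 -0.19  0.07] T [0.055 0.041 0.009] w 0.1
trans mm [-18.    1.7   0.2] twist deg [ 0.01 -0.14 -0.16]
```

Emit:
{"name": "send_rows", "arguments": {"deltas": [{"grip": 0,"translation": [-0.005,0.001,0],"twist": [0,-0.1,0]},{"grip": 0,"translation": [-0.01,0.0017,0],"twist": [0,-0.1,0]},{"grip": 0,"translation": [-0.014,0.0017,0],"twist": [0,-0.1,0]},{"grip": 0,"translation": [-0.017,0.0017,0],"twist": [0,-0.1,0]},{"grip": 0,"translation": [-0.018,0.0017,0],"twist": [0,-0.1,0]}]}}

```text
clock: 11.22
eef_pos: [0.4849, -0.0425, 0.0336]
tool_rot: [0.063, 0.998, 0.0, 0.0]
ft_force: [-0.1, 0.2, -0.0]
grip_width: 0.0001
```

Emit:
{"name": "send_rows", "arguments": {"deltas": [{"grip": 0,"translation": [-0.001,0,0],"twist": [0,0,0]},{"grip": 0,"translation": [-0.002,0,0],"twist": [0,0,0]}]}}

```text
clock: 11.48
eef_pos: [0.4864, -0.0427, 0.0336]
tool_rot: [0.063, 0.998, 0.0, -0.0]
ft_force: [-2.0, 0.1, 1.9]
grip_width: 0.0001
```

Emit:
{"name": "send_rows", "arguments": {"deltas": [{"grip": 0,"translation": [-0.001,0,0],"twist": [0,0,0]},{"grip": 0,"translation": [-0.0015,0,0],"twist": [0,0,0]}]}}

```text
clock: 11.72
eef_pos: [0.4864, -0.0427, 0.0334]
tool_rot: [0.063, 0.998, 0.0, -0.002]
ft_force: [-4.4, 0.6, 5.3]
grip_width: 0.0003
```

```bash
python3 d.py 488 -43 33 82.95
```

```text
t 11.72 p [486.4 -42.7  33.4] yawY 82.81 z [-3.4e-03  6.0e-04 -1.0e+00] q [-0.088  0.403 -0.33   0.841  0.     0.038] F [-4.36  0.6   5.3 ] T [ 0.133  1.007 -0.013] w 0.3
trans mm [-1.6 -0.1  0.4] twist deg [ 0.01 -0.2  -0.14]
```

Contact at 4.4 N and no movement, so the block is already home. I'll back off, rise, and start turning the wrist a half turn for the knob.

Emit:
{"name": "send_rows", "arguments": {"deltas": [{"grip": 0,"translation": [0.01,0,0],"twist": [0,0,0]},{"grip": 0,"translation": [0.03,0,-0.01],"twist": [0,0,5]},{"grip": 0,"translation": [0.05,0.01,-0.06],"twist": [0,0,15]},{"grip": 0.2,"translation": [0.06,0.05,-0.12],"twist": [0,0,25]},{"grip": 0.4,"translation": [0.08,0.1,-0.17],"twist": [0,0,35]}]}}

```text
clock: 12.35
eef_pos: [0.4243, 0.0522, 0.1908]
tool_rot: [0.363, 0.932, 0.001, -0.0]
ft_force: [1.4, 1.0, -0.1]
grip_width: 0.0333
```

```bash
python3 d.py
python3 - <<'E'
from h import *
s,t=Cam("scene"),Cam("top")
crop(s,430,245,500,305,8,"pics/s7.png");crop(t,425,180,465,225,12,"pics/t7.png")
a=np.radians(-7.05);X=np.array([np.cos(a),np.sin(a)])
for n,c,b in(("s",s,(440,250,490,290)),("t",t,(430,185,465,222))):
    x0,y0,x1,y1=b; g=c.im[y0:y1,x0:x1].max(2); m=(g<55).astype(np.uint8)
    k,l,st,ce=cv2.connectedComponentsWithStats(m); i=1+st[1:,4].argmax()
    pts=cv2.findNonZero((l==i).astype(np.uint8)); v=cv2.fitLine(pts,cv2.DIST_L2,0,.01,.01).ravel()
    cc=v[2:]+[x0,y0]; r=cv2.minAreaRect(pts); print(n,st[i],cc,v[:2],r)
    for z in(.17,.183):
        p=c.plane(cc-12*v[:2],z);q=c.plane(cc+12*v[:2],z); d=(q-p)[:2]; print(" yaw",np.degrees(np.arctan2(d[1],d[0])),"mid",(p+q)/2)
E
```

```text
t 12.35 p [424.3  52.2 190.8] yawY 47.42 z [ 3.e-04  1.e-03 -1.e+00] q [ 1.220e-01  1.210e-01 -2.500e-01  1.199e+00  1.000e-03  8.650e-01] F [ 1.39  0.97 -0.12] T [ 0.114 -0.054 -0.048] w 33.3
s [  9   8  31  25 341] [463.34310913 270.71261024] [ 0.8205151 -0.5716249] ((24.000003814697266, 19.0), (15.55634880065918, 33.941123962402344), 45.0)
 yaw -12.830085615109038 mid [ 0.61048292 -0.06099032  0.17      ]
 yaw -12.830085615109057 mid [ 0.60086043 -0.06416267  0.183     ]
t [ 11   6  15  26 209] [447.53588486 204.47846985] [ 0.37987244 -0.9250389 ] ((18.19230842590332, 19.461538314819336), (11.926054000854492, 27.180307388305664), 33.690067291259766)
 yaw -21.70380197347102 mid [ 0.61781219 -0.05910141  0.17      ]
 yaw -21.703801973470974 mid [ 0.61379819 -0.05599606  0.183     ]
```

View pics/s7.png

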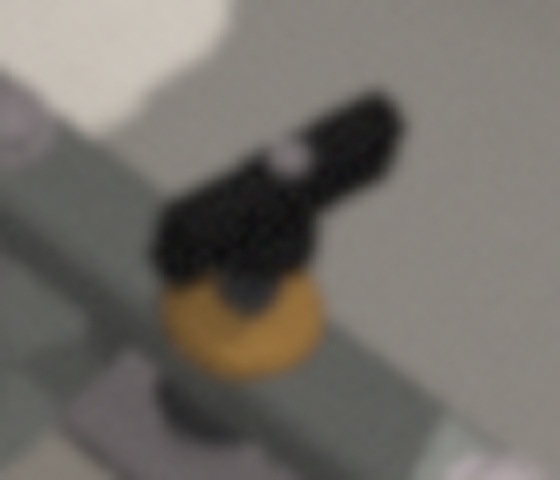

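View pics/t7.png

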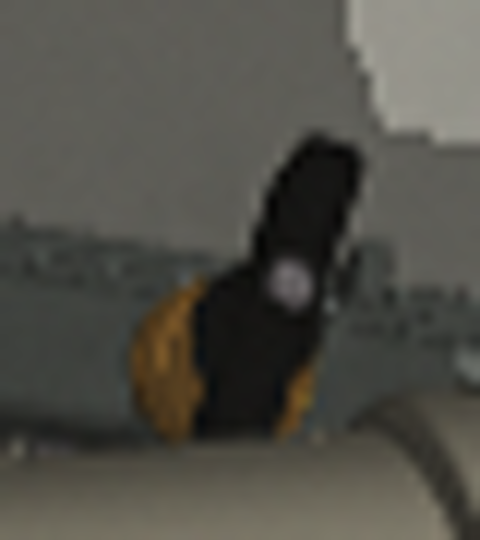

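The bar runs from (170,240) to (385,110) in the scene crop and its top edge is clear. In the top crop the arm hides the near end. I'll use the clean edges at z = 183 mm.

Run:
```python
from h import *
s,t=Cam("scene"),Cam("top")
fs=lambda U:((U[0]+.5)/8-.5+430,(U[1]+.5)/8-.5+245)
ft=lambda U:((U[0]+.5)/12-.5+425,(U[1]+.5)/12-.5+180)
fo=lambda U:((U[0]+.5)/5-.5+380,(U[1]+.5)/5-.5+165)
def ln(c,a,b,z):
    p,q=c.plane(a,z),c.plane(b,z);d=q-p;print(np.round(p*1e3,1),np.round(q*1e3,1),"yaw",round(np.degrees(np.arctan2(d[1],d[0])),1),"len",round(np.linalg.norm(d)*1e3,1))
ln(s,fs((172,203)),fs((365,93)),.183)
ln(t,ft((255,250)),ft((303,140)),.183);ln(t,ft((325,290)),ft((362,165)),.183)
ln(t,fo((330,180)),fo((350,134)),.183);ln(t,fo((305,262)),fo((332,180)),.17);ln(t,fo((358,198)),fo((374,140)),.183)
print(tri(s,fs((289,155)),t,ft((291,284))))
```

```text
[588.3 -46.6 183. ] [642.1 -63.5 183. ] yaw -17.4 len 56.5
[623.4 -52.  183. ] [646.  -61.5 183. ] yaw -22.8 len 24.6
[615.9 -65.4 183. ] [641.4 -72.9 183. ] yaw -16.3 len 26.6
[622.8 -51.6 183. ] [645.6 -61.1 183. ] yaw -22.7 len 24.6
[586.6 -42.6 170. ] [627.  -55.6 170. ] yaw -17.8 len 42.4
[614.7 -64.4 183. ] [643.1 -72.2 183. ] yaw -15.3 len 29.5
(array([ 0.61721721, -0.0591642 ,  0.18167198]), np.float64(7.749673303764711e-05))
```

The bar yaw is about -17.5°, and the axis at (617.5,-59.2) mm agrees across the pin, the screws and the board. I need tool-y yaw 252.5° (q6 about -2.95) so there is room for the full clockwise turn.

```bash
python3 d.py 470 30 235 97.4
```

```text
t 12.55 p [424.4  52.4 189.6] yawY 48.03 z [ 3.e-04  6.e-04 -1.e+00] q [ 1.220e-01  1.220e-01 -2.520e-01  1.196e+00  1.000e-03  8.550e-01] F [-0.01  0.06 -0.31] T [-0.003  0.008  0.042] w 34.1
trans mm [-48.9  13.9 -45.4] twist deg [ 4.000e-02  1.000e-02 -4.937e+01]
```

Emit:
{"name": "send_rows", "arguments": {"deltas": [{"grip": 0.5,"translation": [-0.01,0.003,-0.01],"twist": [0,0,-9]},{"grip": 0.5,"translation": [-0.02,0.006,-0.02],"twist": [0,0,-19]},{"grip": 0.5,"translation": [-0.03,0.009,-0.03],"twist": [0,0,-29]},{"grip": 0.5,"translation": [-0.04,0.012,-0.04],"twist": [0,0,-39]},{"grip": 0.5,"translation": [-0.049,0.014,-0.045],"twist": [0,0,-49]}]}}

```text
clock: 13.18
eef_pos: [0.47, 0.0286, 0.2332]
tool_rot: [-0.064, 0.998, 0.0, -0.001]
ft_force: [0.5, 0.4, 0.4]
grip_width: 0.0428
```

```bash
python3 d.py 530 0 238 150
```

```text
t 13.18 p [470.   28.6 233.2] yawY 97.3 z [-1.9e-03  2.0e-04 -1.0e+00] q [ 0.061  0.184 -0.062  1.327  0.    -0.067] F [0.49 0.4  0.37] T [0.011 0.028 0.033] w 42.8
trans mm [-55.8 -36.   -4.9] twist deg [  0.07  -0.09 -52.7 ]
```

Emit:
{"name": "send_rows", "arguments": {"deltas": [{"grip": 0.5,"translation": [-0.01,-0.007,-0.001],"twist": [0,0,-10]},{"grip": 0.5,"translation": [-0.022,-0.014,-0.003],"twist": [0,0,-20]},{"grip": 0.5,"translation": [-0.034,-0.021,-0.004],"twist": [0,0,-31]},{"grip": 0.5,"translation": [-0.045,-0.028,-0.005],"twist": [0,0,-42]},{"grip": 0.5,"translation": [-0.056,-0.036,-0.005],"twist": [0,0,-52]}]}}

```text
clock: 13.8
eef_pos: [0.5298, -0.0014, 0.2359]
tool_rot: [-0.497, 0.868, 0.001, -0.002]
ft_force: [0.1, 1.2, 0.1]
grip_width: 0.0433
```

```bash
python3 d.py 580 -40 238 202
```

```text
t 13.8 p [529.8  -1.4 235.9] yawY 149.59 z [-5.2e-03 -1.0e-04 -1.0e+00] q [-0.003  0.302  0.1    1.374 -0.    -1.043] F [0.15 1.19 0.13] T [-0.01   0.001  0.053] w 43.3
trans mm [  7.9 -62.8  -2.4] twist deg [ 3.100e-01 -3.000e-02 -5.241e+01]
```

Emit:
{"name": "send_rows", "arguments": {"deltas": [{"grip": 0.5,"translation": [0.001,-0.012,0],"twist": [0.1,0,-10]},{"grip": 0.5,"translation": [0.003,-0.025,-0.001],"twist": [0.2,0,-20]},{"grip": 0.5,"translation": [0.005,-0.038,-0.002],"twist": [0.3,0,-31]},{"grip": 0.5,"translation": [0.007,-0.051,-0.002],"twist": [0.3,0,-42]},{"grip": 0.5,"translation": [0.008,-0.063,-0.002],"twist": [0.3,0,-52]}]}}

```text
clock: 14.42
eef_pos: [0.5796, -0.0418, 0.2352]
tool_rot: [0.828, -0.56, -0.001, 0.001]
ft_force: [0.5, 1.0, -0.4]
grip_width: 0.0425
```

```bash
python3 d.py 617.5 -59.2 225 252.5
```

```text
t 14.43 p [579.6 -41.8 235.2] yawY -158.13 z [-3.8e-03 -5.0e-04 -1.0e+00] q [-7.200e-02  4.060e-01  2.480e-01  1.416e+00 -1.000e-03 -2.024e+00] F [ 0.48  0.98 -0.37] T [0.036 0.033 0.008] w 42.5
trans mm [ 30.3 -28.7  10. ] twist deg [  0.17   0.14 -50.63]
```

```bash
python3 d.py 617.5 -59.2 225 252.5
```

```text
t 14.43 p [579.6 -41.8 235.2] yawY -158.13 z [-3.8e-03 -5.0e-04 -1.0e+00] q [-7.200e-02  4.060e-01  2.480e-01  1.416e+00 -1.000e-03 -2.024e+00] F [ 0.48  0.98 -0.37] T [0.036 0.033 0.008] w 42.5
trans mm [ 30.3 -28.7  10. ] twist deg [  0.17   0.14 -50.63]
```

Emit:
{"name": "send_rows", "arguments": {"deltas": [{"grip": 0.5,"translation": [0.006,-0.006,0],"twist": [0.2,0.1,-10]},{"grip": 0.5,"translation": [0.012,-0.012,0.002],"twist": [0.2,0.1,-20]},{"grip": 0.5,"translation": [0.018,-0.018,0.004],"twist": [0.2,0.1,-30]},{"grip": 0.5,"translation": [0.025,-0.024,0.006],"twist": [0.2,0.1,-40]},{"grip": 0.5,"translation": [0.03,-0.0287,0.008],"twist": [0.2,0.1,-50]}]}}

```text
clock: 15.05
eef_pos: [0.6168, -0.0606, 0.2243]
tool_rot: [0.988, -0.155, -0.002, -0.0]
ft_force: [-0.5, 0.2, 0.0]
grip_width: 0.043
```

```bash
python3 d.py 617.5 -59.2 225 252.5
python3 - <<'E'
from h import *
s,t=Cam("scene"),Cam("top")
crop(s,400,180,540,320,4.2,"pics/s8.png")
E
```

```text
t 15.05 p [616.8 -60.6 224.3] yawY -107.87 z [-3.9e-03  9.0e-04 -1.0e+00] q [-0.098  0.491  0.352  1.435  0.    -2.928] F [-0.47  0.16  0.05] T [-0.029  0.048  0.064] w 43.0
trans mm [ 0.3 -1.5 -0.7] twist deg [ 0.02  0.23 -0.37]
```

View pics/s8.png

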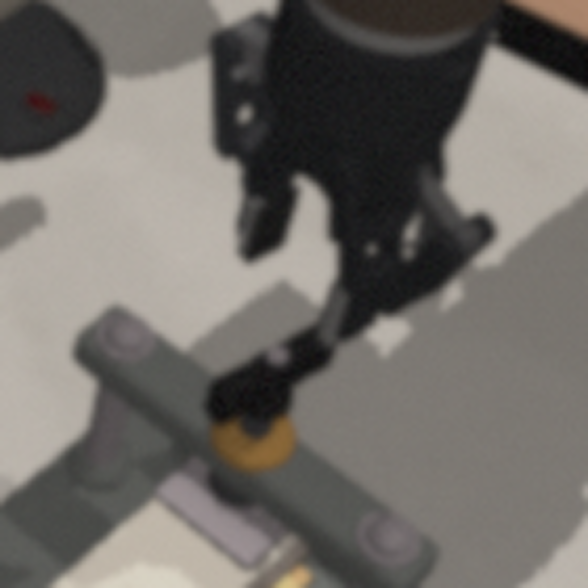

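The fingers straddle the bar, with the tips at (265,245) and (340,320) in the crop and the knob pin at (278,355). I'll descend.

Emit:
{"name": "send_rows", "arguments": {"deltas": [{"grip": 0.5,"translation": [0.0003,-0.0015,0.01],"twist": [0,0.2,-0.4]},{"grip": 0.5,"translation": [0.0003,-0.0015,0.028],"twist": [0,0.2,-0.4]},{"grip": 0.5,"translation": [0.0003,-0.0015,0.048],"twist": [0,0.2,-0.4]},{"grip": 0.5,"translation": [0.0003,-0.0015,0.064],"twist": [0,0.2,-0.4]},{"grip": 0.5,"translation": [0.0003,-0.0015,0.073],"twist": [0,0.2,-0.4]}]}}

```text
clock: 15.78
eef_pos: [0.6163, -0.0591, 0.1494]
tool_rot: [0.988, -0.155, -0.002, 0.0]
ft_force: [-0.3, -0.2, -0.0]
grip_width: 0.0424
```

```bash
python3 d.py 617.5 -59.2 151 252.5
```

```text
t 15.78 p [616.3 -59.1 149.4] yawY -107.87 z [-3.2e-03 -1.0e-04 -1.0e+00] q [-0.095  0.522  0.206  1.258 -0.    -2.925] F [-0.34 -0.22 -0.01] T [ 0.026 -0.029  0.038] w 42.4
trans mm [ 1.2 -0.2 -1.6] twist deg [ 0.06  0.17 -0.37]
```

Emit:
{"name": "send_rows", "arguments": {"deltas": [{"grip": 0.3,"translation": [0.001,0,-0.0015],"twist": [0.1,0.2,0]},{"grip": 0,"translation": [0.001,0,-0.0015],"twist": [0.1,0.2,0]},{"grip": 0,"translation": [0.001,0,-0.0015],"twist": [0.1,0.2,0]},{"grip": 0,"translation": [0.001,0,-0.0015],"twist": [0.1,0.2,0]}]}}

```text
clock: 16.27
eef_pos: [0.6168, -0.0596, 0.1507]
tool_rot: [0.988, -0.156, -0.0, -0.0]
ft_force: [-1.4, -0.7, -3.8]
grip_width: 0.0218
```

```bash
python3 d.py 617.5 -59.2 151 252.5
```

```text
t 16.27 p [616.8 -59.6 150.7] yawY -107.9 z [-4.e-04  2.e-04 -1.e+00] q [-0.096  0.52   0.206  1.257  0.    -2.926] F [-1.4  -0.73 -3.83] T [-0.26   0.374 -0.082] w 21.8
trans mm [ 0.5 -0.6 -0.3] twist deg [-0.    0.03 -0.4 ]
```

Emit:
{"name": "send_rows", "arguments": {"deltas": [{"grip": 0,"translation": [0.0005,-0.0005,0],"twist": [0,0,0]},{"grip": 0,"translation": [0.0005,-0.0005,0],"twist": [0,0,0]}]}}

```text
clock: 16.52
eef_pos: [0.6169, -0.0596, 0.1507]
tool_rot: [0.988, -0.156, -0.001, 0.0]
ft_force: [-3.1, -2.7, -2.6]
grip_width: 0.0218
```

```bash
python3 d.py 617.5 -59.2 151 252.5
python3 - <<'E'
from h import *
s=Cam("scene")
crop(s,420,230,520,320,6,"pics/s9.png")
E
```

```text
t 16.52 p [616.9 -59.6 150.7] yawY -107.91 z [-1.6e-03 -4.0e-04 -1.0e+00] q [-9.600e-02  5.210e-01  2.080e-01  1.259e+00 -1.000e-03 -2.925e+00] F [-3.14 -2.65 -2.59] T [-0.424  0.765  0.022] w 21.8
trans mm [ 0.5 -0.6 -0.3] twist deg [ 0.05  0.08 -0.41]
```

View pics/s9.png

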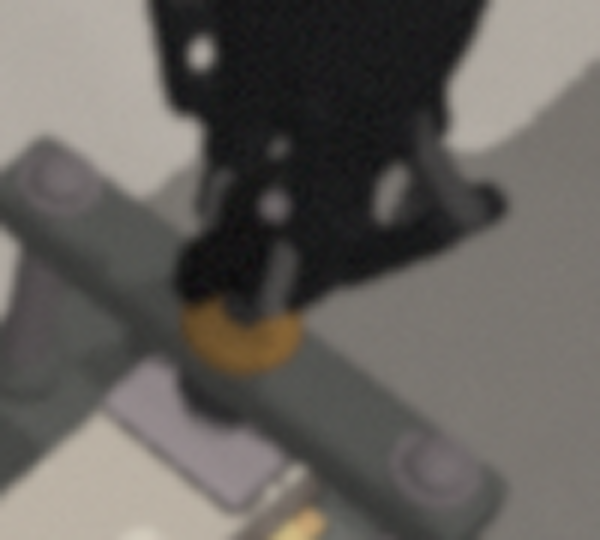

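The grip stopped stably at 21.8 mm, not 14 mm. The fingertips are pinching the round black hub under the bar, visible at about (240,290). I'll open, rise 8 mm and grip the bar itself.

Emit:
{"name": "send_rows", "arguments": {"deltas": [{"grip": 0.45,"translation": [0.0005,-0.0005,0],"twist": [0,0,0]},{"grip": 0.45,"translation": [0.0005,-0.0005,-0.002],"twist": [0,0,0]},{"grip": 0.45,"translation": [0.0005,-0.0005,-0.008],"twist": [0,0,0]},{"grip": 0.2,"translation": [0.0005,-0.0005,-0.008],"twist": [0,0,0]},{"grip": 0,"translation": [0.0005,-0.0005,-0.008],"twist": [0,0,0]}]}}

```text
clock: 17.2
eef_pos: [0.618, -0.06, 0.1599]
tool_rot: [0.988, -0.156, 0.0, 0.001]
ft_force: [-1.2, -1.7, 4.3]
grip_width: 0.0127
```

Emit:
{"name": "send_rows", "arguments": {"deltas": [{"grip": 0,"translation": [0,0,0],"twist": [0,0,0]},{"grip": 0,"translation": [0,0,0],"twist": [0,0,0]},{"grip": 0,"translation": [0,0,0],"twist": [0,0,0]}]}}

```text
clock: 17.58
eef_pos: [0.618, -0.06, 0.1599]
tool_rot: [0.988, -0.156, 0.0, 0.001]
ft_force: [-0.2, -1.5, 2.1]
grip_width: 0.0126
```

```bash
python3 d.py 617.5 -59.2 151 252.5
```

```text
t 17.57 p [618.  -60.  159.9] yawY -107.95 z [ 4.0e-04 -1.9e-03 -1.0e+00] q [-9.600e-02  5.160e-01  2.250e-01  1.279e+00 -2.000e-03 -2.924e+00] F [-0.24 -1.52  2.07] T [-0.179  0.115 -0.05 ] w 12.6
trans mm [-0.8 -0.6  8.9] twist deg [ 0.1  -0.05 -0.45]
```

Good bar grip at 12.6 mm. Now I'll turn clockwise (tool +z), sinking 0.0555 mm per degree.

Emit:
{"name": "send_rows", "arguments": {"deltas": [{"grip": 0,"translation": [0,0,0.0002],"twist": [0,0,4]},{"grip": 0,"translation": [0,0,0.0004],"twist": [0,0,8]},{"grip": 0,"translation": [0,0,0.0007],"twist": [0,0,12]},{"grip": 0,"translation": [0,0,0.0009],"twist": [0,0,16]},{"grip": 0,"translation": [0,0,0.0011],"twist": [0,0,20]}]}}

```text
clock: 18.2
eef_pos: [0.6178, -0.0605, 0.1589]
tool_rot: [0.945, -0.326, 0.0, 0.001]
ft_force: [-1.6, -2.1, 2.3]
grip_width: 0.0128
```

```bash
python3 d.py
```

```text
t 18.2 p [617.8 -60.5 158.9] yawY -128.03 z [-0.    -0.003 -1.   ] q [-0.096  0.517  0.223  1.276 -0.003 -2.574] F [-1.61 -2.1   2.31] T [-0.468  0.261  0.367] w 12.8
```

Torque is 0.367 N m, as stated for the free plate. I'll continue in 8° steps.

Emit:
{"name": "send_rows", "arguments": {"deltas": [{"grip": 0,"translation": [0,0,0.0001],"twist": [0,0,2]},{"grip": 0,"translation": [0,0,0.0002],"twist": [0,0,4]},{"grip": 0,"translation": [0,0,0.0003],"twist": [0,0,6]},{"grip": 0,"translation": [0,0,0.0005],"twist": [0,0,8]}]}}

```text
clock: 18.7
eef_pos: [0.6176, -0.0607, 0.1584]
tool_rot: [0.92, -0.392, 0.0, 0.002]
ft_force: [-1.7, -2.3, 2.8]
grip_width: 0.0128
```

```bash
python3 d.py
```

```text
t 18.7 p [617.6 -60.7 158.4] yawY -136.15 z [-4.0e-04 -3.4e-03 -1.0e+00] q [-0.096  0.517  0.222  1.276 -0.003 -2.432] F [-1.68 -2.27  2.82] T [-0.403  0.319  0.34 ] w 12.8
```

Emit:
{"name": "send_rows", "arguments": {"deltas": [{"grip": 0,"translation": [0,0,0.0001],"twist": [0,0,2]},{"grip": 0,"translation": [0,0,0.0002],"twist": [0,0,4]},{"grip": 0,"translation": [0,0,0.0003],"twist": [0,0,6]},{"grip": 0,"translation": [0,0,0.0005],"twist": [0,0,8]}]}}

```text
clock: 19.2
eef_pos: [0.6175, -0.0609, 0.1579]
tool_rot: [0.89, -0.456, 0.001, 0.002]
ft_force: [-3.0, -3.2, 4.6]
grip_width: 0.0127
```

```bash
python3 d.py
```

```text
t 19.2 p [617.5 -60.9 157.9] yawY -144.28 z [-7.0e-04 -3.8e-03 -1.0e+00] q [-0.096  0.517  0.221  1.275 -0.004 -2.291] F [-2.99 -3.21  4.64] T [-0.519  0.495  0.382] w 12.7
```

Emit:
{"name": "send_rows", "arguments": {"deltas": [{"grip": 0,"translation": [0,0,0.0001],"twist": [0,0,2]},{"grip": 0,"translation": [0,0,0.0002],"twist": [0,0,4]},{"grip": 0,"translation": [0,0,0.0003],"twist": [0,0,6]},{"grip": 0,"translation": [0,0,0.0005],"twist": [0,0,8]}]}}

```text
clock: 19.7
eef_pos: [0.6173, -0.061, 0.1575]
tool_rot: [0.855, -0.518, 0.001, 0.002]
ft_force: [-3.6, -3.8, 2.6]
grip_width: 0.0128
```

```bash
python3 d.py
```

```text
t 19.7 p [617.3 -61.  157.5] yawY -152.43 z [-0.001 -0.004 -1.   ] q [-0.097  0.517  0.22   1.274 -0.004 -2.149] F [-3.57 -3.79  2.6 ] T [-0.551  0.578  0.334] w 12.8
```

Emit:
{"name": "send_rows", "arguments": {"deltas": [{"grip": 0,"translation": [0,0,0.0001],"twist": [0,0,2]},{"grip": 0,"translation": [0,0,0.0002],"twist": [0,0,4]},{"grip": 0,"translation": [0,0,0.0003],"twist": [0,0,6]},{"grip": 0,"translation": [0,0,0.0005],"twist": [0,0,8]}]}}

```text
clock: 20.2
eef_pos: [0.6171, -0.0611, 0.157]
tool_rot: [0.816, -0.578, 0.001, 0.002]
ft_force: [-4.5, -3.7, 4.0]
grip_width: 0.0126
```

```bash
python3 d.py
```

```text
t 20.2 p [617.1 -61.1 157. ] yawY -160.57 z [-0.0014 -0.0042 -1.    ] q [-0.097  0.517  0.219  1.273 -0.004 -2.007] F [-4.45 -3.65  4.04] T [-0.627  0.749  0.36 ] w 12.6
```

Emit:
{"name": "send_rows", "arguments": {"deltas": [{"grip": 0,"translation": [0,0,0.0001],"twist": [0,0,2]},{"grip": 0,"translation": [0,0,0.0002],"twist": [0,0,4]},{"grip": 0,"translation": [0,0,0.0003],"twist": [0,0,6]},{"grip": 0,"translation": [0,0,0.0005],"twist": [0,0,8]}]}}

```text
clock: 20.7
eef_pos: [0.6168, -0.0611, 0.1565]
tool_rot: [0.773, -0.634, 0.001, 0.002]
ft_force: [-4.2, -2.8, 4.4]
grip_width: 0.013
```

```bash
python3 d.py
```

```text
t 20.7 p [616.8 -61.1 156.5] yawY -168.7 z [-0.0019 -0.0043 -1.    ] q [-0.097  0.518  0.218  1.273 -0.004 -1.865] F [-4.23 -2.79  4.38] T [-0.611  0.821  0.322] w 13.0
```

Emit:
{"name": "send_rows", "arguments": {"deltas": [{"grip": 0,"translation": [0,0,0.0001],"twist": [0,0,2]},{"grip": 0,"translation": [0,0,0.0002],"twist": [0,0,4]},{"grip": 0,"translation": [0,0,0.0003],"twist": [0,0,6]},{"grip": 0,"translation": [0,0,0.0005],"twist": [0,0,8]}]}}

```text
clock: 21.2
eef_pos: [0.6166, -0.0612, 0.1561]
tool_rot: [0.726, -0.687, 0.001, 0.002]
ft_force: [-5.2, -2.5, 4.6]
grip_width: 0.013
```

```bash
python3 d.py
```

```text
t 21.2 p [616.6 -61.2 156.1] yawY -176.84 z [-0.0022 -0.0044 -1.    ] q [-0.097  0.518  0.217  1.272 -0.005 -1.723] F [-5.25 -2.55  4.57] T [-0.617  0.838  0.362] w 13.0
```

Emit:
{"name": "send_rows", "arguments": {"deltas": [{"grip": 0,"translation": [0,0,0.0001],"twist": [0,0,2]},{"grip": 0,"translation": [0,0,0.0002],"twist": [0,0,4]},{"grip": 0,"translation": [0,0,0.0003],"twist": [0,0,6]},{"grip": 0,"translation": [0,0,0.0005],"twist": [0,0,8]}]}}

```text
clock: 21.7
eef_pos: [0.6163, -0.0612, 0.1556]
tool_rot: [-0.676, 0.737, -0.001, -0.003]
ft_force: [-4.5, -3.2, 4.7]
grip_width: 0.0125
```

```bash
python3 d.py
```

```text
t 21.7 p [616.3 -61.2 155.6] yawY 175.03 z [-0.0028 -0.0044 -1.    ] q [-0.097  0.518  0.216  1.271 -0.005 -1.581] F [-4.51 -3.16  4.72] T [-0.621  0.884  0.356] w 12.5
```

Emit:
{"name": "send_rows", "arguments": {"deltas": [{"grip": 0,"translation": [0,0,0.0001],"twist": [0,0,2]},{"grip": 0,"translation": [0,0,0.0002],"twist": [0,0,4]},{"grip": 0,"translation": [0,0,0.0003],"twist": [0,0,6]},{"grip": 0,"translation": [0,0,0.0005],"twist": [0,0,8]}]}}

```text
clock: 22.2
eef_pos: [0.6161, -0.0612, 0.1554]
tool_rot: [-0.622, 0.783, -0.001, -0.003]
ft_force: [-4.9, -4.7, 5.4]
grip_width: 0.0126
```

```bash
python3 d.py
```

```text
t 22.2 p [616.1 -61.2 155.4] yawY 166.93 z [-0.0031 -0.0045 -1.    ] q [-0.097  0.518  0.215  1.271 -0.005 -1.439] F [-4.86 -4.66  5.37] T [-0.585  0.888  0.492] w 12.6
```

Emit:
{"name": "send_rows", "arguments": {"deltas": [{"grip": 0,"translation": [0,0,0.0001],"twist": [0,0,2]},{"grip": 0,"translation": [0,0,0.0002],"twist": [0,0,4]},{"grip": 0,"translation": [0,0,0.0003],"twist": [0,0,6]},{"grip": 0,"translation": [0,0,0.0005],"twist": [0,0,8]}]}}

```text
clock: 22.7
eef_pos: [0.6159, -0.0611, 0.1549]
tool_rot: [-0.565, 0.825, -0.001, -0.003]
ft_force: [-4.5, -3.5, 5.2]
grip_width: 0.0129
```

```bash
python3 d.py
```

```text
t 22.7 p [615.9 -61.1 154.9] yawY 158.83 z [-0.0035 -0.0045 -1.    ] q [-0.097  0.518  0.214  1.27  -0.005 -1.298] F [-4.49 -3.5   5.25] T [-0.586  0.872  0.54 ] w 12.9
```

Touch found. Torque was 0.356 N m at yaw 175.0°, 0.492 at 166.9° and 0.540 at 158.8°, so the plate touched at about 172°. One quarter turn puts the target at about 81.5°, so 77.3° remain.

Emit:
{"name": "send_rows", "arguments": {"deltas": [{"grip": 0,"translation": [0,0,0.0002],"twist": [0,0,3]},{"grip": 0,"translation": [0,0,0.0004],"twist": [0,0,6]},{"grip": 0,"translation": [0,0,0.0006],"twist": [0,0,10]},{"grip": 0,"translation": [0,0,0.0008],"twist": [0,0,13]},{"grip": 0,"translation": [0,0,0.0009],"twist": [0,0,16]}]}}

```text
clock: 23.32
eef_pos: [0.6155, -0.0609, 0.154]
tool_rot: [-0.444, 0.896, -0.001, -0.003]
ft_force: [-5.1, -3.0, 4.8]
grip_width: 0.0131
```

```bash
python3 d.py
```

```text
t 23.32 p [615.5 -60.9 154. ] yawY 142.7 z [-0.0043 -0.0041 -1.    ] q [-0.096  0.518  0.212  1.269 -0.005 -1.016] F [-5.09 -2.98  4.8 ] T [-0.541  0.934  0.527] w 13.1
```

Emit:
{"name": "send_rows", "arguments": {"deltas": [{"grip": 0,"translation": [0,0,0.0002],"twist": [0,0,3]},{"grip": 0,"translation": [0,0,0.0004],"twist": [0,0,6]},{"grip": 0,"translation": [0,0,0.0006],"twist": [0,0,10]},{"grip": 0,"translation": [0,0,0.0008],"twist": [0,0,13]},{"grip": 0,"translation": [0,0,0.0009],"twist": [0,0,16]}]}}

```text
clock: 23.95
eef_pos: [0.6151, -0.0606, 0.1532]
tool_rot: [-0.314, 0.949, -0.001, -0.003]
ft_force: [-4.9, -2.3, 5.2]
grip_width: 0.0124
```

```bash
python3 d.py
```

```text
t 23.95 p [615.1 -60.6 153.2] yawY 126.58 z [-0.005  -0.0037 -1.    ] q [-0.096  0.519  0.211  1.267 -0.004 -0.735] F [-4.85 -2.35  5.17] T [-0.423  0.916  0.62 ] w 12.4
```

Emit:
{"name": "send_rows", "arguments": {"deltas": [{"grip": 0,"translation": [0,0,0.0002],"twist": [0,0,3]},{"grip": 0,"translation": [0,0,0.0004],"twist": [0,0,6]},{"grip": 0,"translation": [0,0,0.0006],"twist": [0,0,10]},{"grip": 0,"translation": [0,0,0.0008],"twist": [0,0,13]},{"grip": 0,"translation": [0,0,0.0009],"twist": [0,0,16]}]}}

```text
clock: 24.58
eef_pos: [0.6149, -0.0601, 0.1523]
tool_rot: [-0.178, 0.984, -0.001, -0.003]
ft_force: [-4.2, -1.9, 4.2]
grip_width: 0.0131
```

```bash
python3 d.py
```

```text
t 24.57 p [614.9 -60.1 152.3] yawY 110.47 z [-0.0055 -0.003  -1.    ] q [-0.096  0.519  0.209  1.266 -0.004 -0.453] F [-4.18 -1.86  4.2 ] T [-0.462  0.83   0.612] w 13.1
```

Emit:
{"name": "send_rows", "arguments": {"deltas": [{"grip": 0,"translation": [0,0,0.0002],"twist": [0,0,3]},{"grip": 0,"translation": [0,0,0.0004],"twist": [0,0,6]},{"grip": 0,"translation": [0,0,0.0006],"twist": [0,0,10]},{"grip": 0,"translation": [0,0,0.0008],"twist": [0,0,13]},{"grip": 0,"translation": [0,0,0.0009],"twist": [0,0,16]}]}}

```text
clock: 25.2
eef_pos: [0.6147, -0.0597, 0.1514]
tool_rot: [-0.038, 0.999, -0.001, -0.003]
ft_force: [-3.3, -1.6, 3.6]
grip_width: 0.0129
```

```bash
python3 d.py
```

```text
t 25.2 p [614.7 -59.7 151.4] yawY 94.37 z [-0.0057 -0.0024 -1.    ] q [-0.095  0.52   0.207  1.264 -0.003 -0.172] F [-3.3  -1.63  3.65] T [-0.462  0.75   0.609] w 12.9
```

Emit:
{"name": "send_rows", "arguments": {"deltas": [{"grip": 0,"translation": [0,0,0.0002],"twist": [0,0,3]},{"grip": 0,"translation": [0,0,0.0004],"twist": [0,0,6]},{"grip": 0,"translation": [0,0,0.0006],"twist": [0,0,9]},{"grip": 0,"translation": [0,0,0.0007],"twist": [0,0,12]},{"grip": 0,"translation": [0,0,0.0007],"twist": [0,0,12.7]}]}}

```text
clock: 25.82
eef_pos: [0.6147, -0.0593, 0.1507]
tool_rot: [0.073, 0.997, -0.001, -0.003]
ft_force: [-3.8, -1.8, 4.8]
grip_width: 0.0126
```

```bash
python3 d.py
```

```text
t 25.82 p [614.7 -59.3 150.7] yawY 81.67 z [-0.0057 -0.0019 -1.    ] q [-0.095  0.52   0.206  1.262 -0.002  0.051] F [-3.78 -1.77  4.85] T [-0.423  0.653  0.594] w 12.6
```

Yaw 81.7°, torque about 0.6 N m (free 0.35 + 0.25, as expected). Release and rise straight up.

Emit:
{"name": "send_rows", "arguments": {"deltas": [{"grip": 0.5,"translation": [0,0,0],"twist": [0,0,0]},{"grip": 0.5,"translation": [0,0,0],"twist": [0,0,0]},{"grip": 0.5,"translation": [0,0,0],"twist": [0,0,0]},{"grip": 0.5,"translation": [0,0,-0.005],"twist": [0,0,0]},{"grip": 0.5,"translation": [0,0,-0.015],"twist": [0,0,0]}]}}

```text
clock: 26.45
eef_pos: [0.6147, -0.0592, 0.1659]
tool_rot: [0.073, 0.997, -0.001, -0.003]
ft_force: [-0.4, -0.4, 0.3]
grip_width: 0.0429
```

Emit:
{"name": "send_rows", "arguments": {"deltas": [{"grip": 0.5,"translation": [0,0,-0.02],"twist": [0,0,0]},{"grip": 0.5,"translation": [0,0,-0.05],"twist": [0,0,0]},{"grip": 0.5,"translation": [0,0,-0.085],"twist": [0,0,0]},{"grip": 0.5,"translation": [0.04,0.02,-0.105],"twist": [0,0,0]},{"grip": 0.5,"translation": [0.09,0.06,-0.115],"twist": [0,0,0]}]}}

```text
clock: 27.08
eef_pos: [0.5371, 0.0115, 0.2829]
tool_rot: [0.074, 0.997, -0.001, -0.001]
ft_force: [0.1, 1.0, 0.7]
grip_width: 0.0428
```

```bash
python3 d.py 400 150 250 82
```

```text
t 27.07 p [537.1  11.5 282.9] yawY 81.49 z [-0.0024 -0.0013 -1.    ] q [ 2.200e-02  3.040e-01  2.230e-01  1.492e+00 -1.000e-03  1.710e-01] F [0.09 1.01 0.75] T [ 0.093 -0.042  0.055] w 42.8
trans mm [156.1 116.7  33.1] twist deg [-0.09 -0.13 -0.51]
```

Emit:
{"name": "send_rows", "arguments": {"deltas": [{"grip": 0.5,"translation": [0.04,0.03,0],"twist": [0,0,0]},{"grip": 0.5,"translation": [0.08,0.07,0],"twist": [0,0,0]},{"grip": 0.5,"translation": [0.12,0.12,0],"twist": [0,0,0]},{"grip": 0.5,"translation": [0.14,0.17,0],"twist": [0,0,0]},{"grip": 0.5,"translation": [0.15,0.2,0],"twist": [0,0,0]}]}}

```text
clock: 27.7
eef_pos: [0.4175, 0.2338, 0.2844]
tool_rot: [0.073, 0.997, 0.0, -0.0]
ft_force: [0.3, 0.0, 1.2]
grip_width: 0.0428
```

```bash
python3 d.py
python3 - <<'E'
from h import *
s,t=Cam("scene"),Cam("top")
crop(s,360,240,530,390,4.5,"pics/s10.png");crop(t,380,165,500,285,5,"pics/t10.png")
cv2.imwrite("pics/t10full.png",t.im)
E
```

```text
t 27.7 p [417.5 233.8 284.4] yawY 81.63 z [-4.e-04  3.e-04 -1.e+00] q [0.51  0.181 0.067 1.457 0.    0.656] F [0.26 0.01 1.23] T [ 0.01  -0.062  0.026] w 42.8
```

View pics/s10.png

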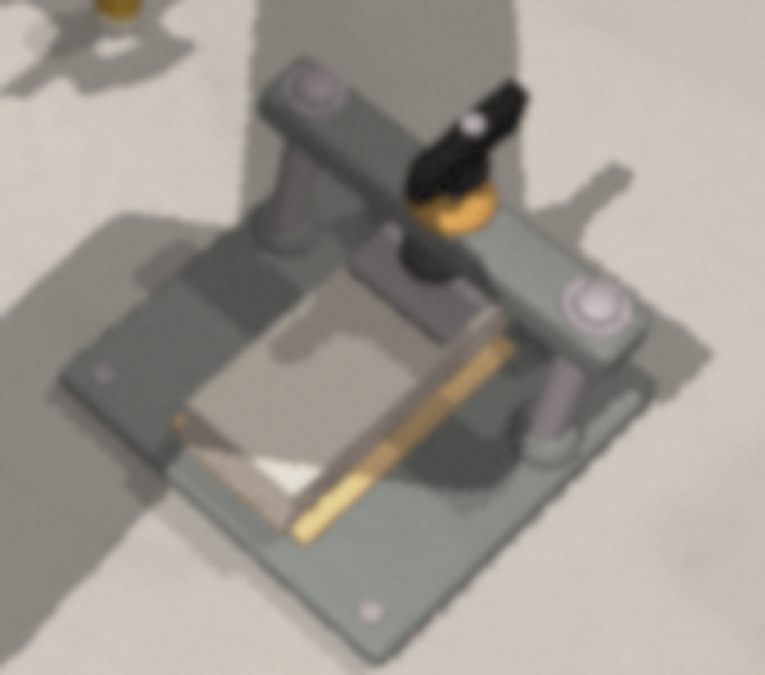

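View pics/t10.png

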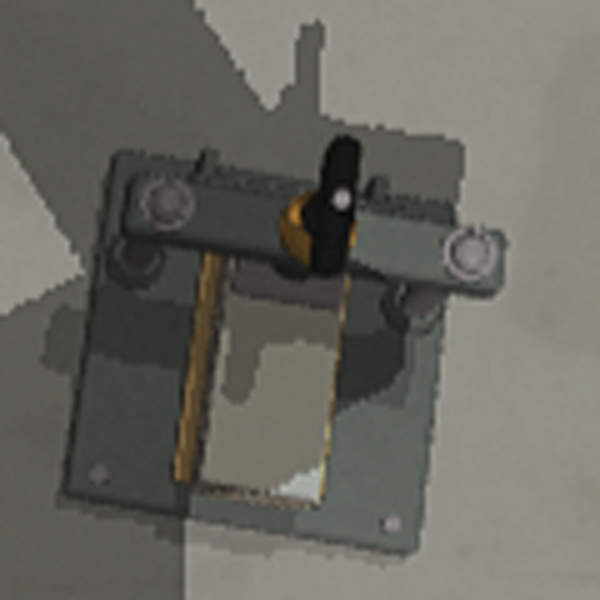

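Both views show the block under the plate with its near end sticking out. The top-view corners are at (203,485) and (322,500) in the crop, and the bar is nearly along the press x. I'll check the numbers.

Run:
```python
from h import *
s,t=Cam("scene"),Cam("top")
fs=lambda U:((U[0]+.5)/4.5-.5+360,(U[1]+.5)/4.5-.5+240)
ft=lambda U:((U[0]+.5)/5-.5+380,(U[1]+.5)/5-.5+165)
a=np.radians(-7.05);X=np.array([np.cos(a),np.sin(a)]);Y=np.array([-X[1],X[0]]);O=np.array([.6177,-.0592])
def pr(n,p): d=p[:2]-O; print(n,np.round([d@X*1e3,d@Y*1e3,p[2]*1e3],1))
pr("NL",tri(s,fs((188,405)),t,ft((203,484)))[0]);pr("NR",tri(s,fs((292,494)),t,ft((322,499)))[0])
pr("pin",tri(s,fs((472,124)),t,ft((341,199)))[0])
for n,c,f,A,B in(("L s",s,fs,(190,404),(345,272)),("L t",t,ft,(203,480),(230,300)),("R s",s,fs,(292,494),(440,370)),("R t",t,ft,(322,495),(347,290))):
    p,q=c.plane(f(A),.0573),c.plane(f(B),.0573); pr(n,p);pr(n,q)
for c,f,A,B in((s,fs,(418,160),(512,80)),(t,ft,(325,180),(331,140)),(t,ft,(355,240),(360,150))):
    p,q=c.plane(f(A),.1735),c.plane(f(B),.1735);d=q-p;print("bar yaw",np.degrees(np.arctan2(d[1],d[0])))
```

```text
NL [-121.9   28.8   56.9]
NR [-121.5  -29.8   59.7]
pin [-6.000e-01  1.000e-01  1.721e+02]
L s [-120.9   28.3   57.3]
L s [-22.8  26.5  57.3]
L t [-120.1   29.2   57.3]
L t [-24.9  27.1  57.3]
R s [-121.6  -28.6   57.3]
R s [-31.4 -32.9  57.3]
R t [-117.9  -30.8   57.3]
R t [ -9.8 -31.4  57.3]
bar yaw -7.728490038539333
bar yaw -8.666807972215521
bar yaw -3.776840698689954
```

View pics/t10full.png

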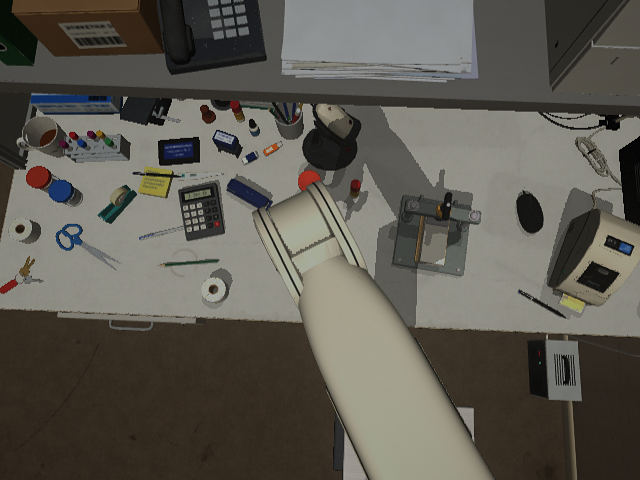

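The bar yaw is about -8°, matching the tool's -8.3°. The pin sank 9.6 mm, against 9.5 mm for 170°. The block is centred within about 1 mm, the bystanders are in place, and the arm is clear. Handing in.

```bash
python3 -c "
from workcell import bot
print(bot.job_done(), bot.get_obs()['clock'])"
```

```text
the job is handed in; nothing more can be done
the job is handed in; nothing more can be done
```

The block is loaded and pressed, and I handed the job in at about 28 s with the arm clear; no verdict was reported.

**Loading:** I gripped the block near its near end and felt the board at about 23 mm. I then slid it under the plate until it met the fence at about 5 N. After letting go, I pushed its near end with closed fingertips at about 4 N and it didn't move, so it is fully home.

**Pressing:** The plate touched after about 80° of turning: torque was 0.36 N m just before and 0.49 then 0.54 N m just after. From there I turned about 90° more, ending near 0.6 N m, and let go. The touch point is only known to about ±3°, because I read the torque every 8°.

**Last checks:**
- **Knob:** it sank 9.6 mm against 9.5 mm expected. Two bar-edge readings gave a final angle of about -8°, matching the tool; a third, rougher edge read -4°.
- **Block:** it is centred within about 1 mm, with its near end 120–122 mm in front of the axis.
- **Squareness:** the edge readings suggest the block could be up to about 1° off square, though one edge suggests more. That is about as fine as the picture resolution allows, so I left it.
- **Other things on the desk:** the jar, glue stick and roll looked unmoved in the last top picture. The clip was hidden behind the arm, so I couldn't confirm it there.

**What went wrong:** my first knob grip closed on the hub under the bar (21.8 mm opening instead of 14 mm). I opened, rose 9 mm and gripped the bar itself before turning.

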